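Tip the broken test prisms into the retained-specimen drawer

ROBOT

A 6-joint arm with a two-finger parallel gripper is mounted at the origin on the work surface. World frame = base frame: x ahead of the robot, y to its left, z up, the work surface at z = 0. Lengths are in m, angles in rad, forces in N, time in s.
With the tool pointing down it reaches from about 0.3 to 0.875 m from the base axis. Payload 6.4 kg.
Tool frame: the origin (TCP) lies on the mounting face of the last link; the fingertips stand 173 mm ahead of it and the grasp point (between the pads) lies 155 mm ahead of it (ctrl.grip_point_offset is the distance from the TCP to the grasp point, in m); z points along the fingers, y is the line along which they close (so a half turn about z gives the same grasp; the last joint's range is limited). The gripper opens to 85 mm and grips with 20 to 120 N. Pads are 22 mm wide; open, the fingers measure 114 mm over their backs; the gripper's body (76 mm by 85 mm) begins 54 mm behind the grasp point. The pads swing forward as they close: fully open they stand 13 mm farther back than shut.
Start: joints at [1.075, 0.181, 1.607, -0, 1.354, -0.206], TCP at [0.164, 0.551, 0.405] pointing down, gripper open.
Joint ranges: [-2.99, 2.99], [-0.89, 2.07], [0.3, 2.58], [-1.14, 4.28], [0, 2.63], [-3.12, 3.12]. Speed limits (rad/s): [2.57, 2.57, 3.01, 3.14, 3.14, 3.14].

INTERFACE

Orientations are given as a unit quaternion [w, x, y, z].
In Python, from bench import status, imaging, ctrl, models gives the robot as it stands.
- The arm moves only by the tool send_rows, never from a script. Its argument "commands" is a list that holds one entry, the list of rows, each a list of 6 numbers: the shift along the tool's x, y, z normalised to -1 to 1, where 1 is 3 cm, then the turn, a rotation vector about the tool's x, y, z normalised to -1 to 1, where 1 is 0.1 rad. A call has 1 to 8 rows; each row shifts and turns the commanded pose from where the row before left it, along the tool's axes as they then stand; what a row does not reach is not made up. A row lasts 1/12 s, in which the tool goes at most 41.7 mm and 7.16 degrees, less where a joint would pass 70% of its speed; a pose out of reach is approached as far as the arm can. A call with a number of a shift or a turn outside -1 to 1 is refused whole. A call with a gripper value outside its range is refused whole. "jaw" is the opening, from 0 (shut) to 1 (fully open), set as the call begins (left out, the last holds). The fingers move at their own pace and stop on an object; the grip force is fixed at half the most. Time passes only in rows, so rows that do not move let the fingers close. It gives the time, the measured TCP pose, the force, the opening and the grip force at its end, in the units of the state.
- status.get_obs(): the state, without advancing time (a new reading comes with each control period).
- imaging.camera(name): name is "side" or "top"; returns a dict with "image" (384x512x3 uint8, blue, green, red), "depth" (384x512 float32, m along the optical axis (not along the pixel's ray), 0 where there is no reading), "mtx" (3x3 intrinsics, pixels), "pose" (4x4, takes a point from camera to world coordinates). Camera axes: x right, y down, z forward; pixel columns grow to the right and rows downward; lengths in m; the calibration is good to about 2 mm. A picture is of the moment at which its call begins.
- ctrl.hand_in(): hands the job in; it is judged then, once.
Trained networks look in a picture, given as the dict that the camera call returned (one of the last four; its "shot" number tells which), for a name from the list of things; names that differ only in an ending like _2 or _b are one class to them, and where a whole thing is asked for, a point or a joint stands for the part that bears it (a point fixed in the world has none). Each returns a list of dicts, best first, with "confidence" (0 to 1); they miss things now and then, are a little off and sometimes report something else, mostly with a low value. They report only what shows in the picture. A call takes as long as a camera call. They do not tell look-alikes from the thing itself.
- models.recognise(picture, name): "centre" ([column, row] in pixels, amid what is visible of it).
- models.regions_of(picture, name): "region" (384x512 bool, what is visible of it) and "centre" ([column, row] in pixels, amid what is visible of it).
The state is a dict: "time_s": time; "q": joint angles; "dq": joint speeds; "joint_efforts": joint torques, N m; "eef_pos": TCP position; "eef_rot": TCP orientation; "wrist_force": force on the tool from outside, world axes, zero at the start; "torque": the same for the moment, N m; "opening": opening from 0.0 (shut) to 1.0 (fully open); "grasp_force": force on a finger pad.
Only numpy, scipy, OpenCV 4.12 (cv2) and the standard library are available. Lean on these libraries where they do the work, as an engineer would, in place of code of your own. Each camera call takes 0.05 s, during which the arm holds its last target. There are 200 camera calls.

TASK

Put every broken prism half that lies on the bench into the tip skip with the one already there, then lift the skip's handle and tip the whole load forward over its wheels into the open drawer. Lower the skip back down onto its legs with all the halves lying in the drawer (put in any that missed), and last push the drawer fully home so that it latches. Leave the whole prisms and the tin where they are.

Things in the scene. Friction and masses are not known exactly. Their poses are not given: they have to be found in the camera images.
- half1: broken half of a mortar test prism, grey concrete, one of up to five that lie flat on the bench: a bar 40 x 40 mm across and 80 mm long, about 0.26 kg. Origin at its middle; its x axis runs along its length, the +x end is the rough stepped fracture face. It may be absent. It lies on one of its long sides, origin 20 mm above the bench, at any yaw. It may be dropped a few centimetres without harm.
- half2: broken half of a mortar test prism, grey concrete, one of up to five that lie flat on the bench: a bar 40 x 40 mm across and 80 mm long, about 0.26 kg. Origin at its middle; its x axis runs along its length, the +x end is the rough stepped fracture face. It may be absent. It lies on one of its long sides, origin 20 mm above the bench, at any yaw. It may be dropped a few centimetres without harm.
- half3: broken half of a mortar test prism, grey concrete, one of up to five that lie flat on the bench: a bar 40 x 40 mm across and 80 mm long, about 0.26 kg. Origin at its middle; its x axis runs along its length, the +x end is the rough stepped fracture face. It may be absent. It lies on one of its long sides, origin 20 mm above the bench, at any yaw. It may be dropped a few centimetres without harm.
- half4: broken half of a mortar test prism, grey concrete, one of up to five that lie flat on the bench: a bar 40 x 40 mm across and 80 mm long, about 0.26 kg. Origin at its middle; its x axis runs along its length, the +x end is the rough stepped fracture face. It may be absent. It lies on one of its long sides, origin 20 mm above the bench, at any yaw. It may be dropped a few centimetres without harm.
- half5: broken half of a mortar test prism, grey concrete, one of up to five that lie flat on the bench: a bar 40 x 40 mm across and 80 mm long, about 0.26 kg. Origin at its middle; its x axis runs along its length, the +x end is the rough stepped fracture face. It may be absent. It lies on one of its long sides, origin 20 mm above the bench, at any yaw. It may be dropped a few centimetres without harm.
- half6: broken half of a mortar test prism, grey concrete, the one that lies in the skip from the start: a bar 40 x 40 mm across and 80 mm long, about 0.26 kg. Origin at its middle; its x axis runs along its length, the +x end is the rough stepped fracture face. It starts at the rear of the skip's floor, its length across the skip. It may be dropped a few centimetres without harm.
- skip (a joint): tip angle of the metal tip skip (a small two-wheeled barrow whose wheels are held between chocks) in rad: 0 = standing on its rear legs, 1.05 = tipped fully forward on its stop. It turns about the wheel axle with little friction; loaded, lifting it takes about 10 N at the handle. Let go, it sinks slowly back towards its legs. The load slides out from about 0.6 rad on.
- skip_axle (a point): middle of the skip's wheel axle, 67 mm above the bench; it does not move. Its x axis is level and points in the tipping direction (towards the drawer), its y axis lies along the axle, z is up. The wheels, 126 mm across, stand 105 to 131 mm either side along y.
- skip_grip (a point): middle of the skip's handle: a round steel cross-bar, 22 mm thick, parallel to the axle, 140 mm clear between its two side arms. With the skip down it lies 260 mm behind the axle (towards -x of skip_axle) and 95 mm above it, that is 162 mm above the bench and 66 mm behind the tray's rear wall, whose rim is at 197 mm. It moves round the axle with the skip, up to about 340 mm above the bench. Axes turn with the skip; as skip_axle's when it is down.
- skip_floor (a point): middle of the skip's flat tray floor, on its upper face, 110 mm behind and 75 mm above the axle (142 mm above the bench when down). Axes turn with the skip; as skip_axle's when it is down. The tray is open at the top; the flat floor reaches x = -80 to +80 mm, then a nose rises at 18 degrees to the open lip at x = +150 mm, z = +23 mm. Inside width y = -95 to +95 mm; side and rear walls 55 mm high, 4 mm thick; no front wall.
- drawer (a joint): how far the cabinet's drawer is pushed in, in m: 0 = fully open, 0.26 = fully home against its stop; it starts within 25 mm of fully open. A sprung roller catch bites about 12 mm before home and takes about 10 to 12 N to push past; in the last 6 mm it draws the drawer in and holds it. Otherwise it slides with about 2 N of friction.
- drawer_front (a point): point on the outer face of the drawer's green front, in the middle of its width, 115 mm above the bench. Its x axis is level and points inwards, the way the drawer closes; y along the front, z up. The front is 246 mm wide and its top edge lies 143 mm above the bench; a bar handle sticks out 40 mm from it at 45 mm above the bench. The cabinet behind is 150 mm high, with three tins and a book fixed on its top (up to 190 mm).
- drawer_floor (a point): middle of the drawer's inner floor, on its upper face, 14 mm above the bench. Axes as drawer_front. The inside is 254 mm long (x) and 200 mm wide (y); side walls reach 58 mm above the floor. When the drawer is open the skip's lip tips over its right-hand side wall (-y), where a sloping steel apron bridges the gap between skip and drawer. The cabinet takes pieces up to 125 mm above the drawer's floor; a higher heap must be spread first.
- prism1: bystander: whole, unbroken mortar prism, grey concrete, 160 x 40 x 40 mm, lying flat beyond the skip; origin at the centre of its underside, x along its length.
- prism2: bystander: whole, unbroken mortar prism, grey concrete, 160 x 40 x 40 mm, lying flat beyond the skip; origin at the centre of its underside, x along its length.
- tin: bystander: round aluminium moisture tin with its lid, 62 mm across, 42 mm high, standing on the bench; origin at the centre of its foot, z up.
There are look-alikes about, which are no part of the job. What is shaped like the half4 but black or brown is not meant. Leave any blue look-alike of the half6 alone.

How it is judged:
On the way, in this order (a step that is already met when the one before it is completed fails the run):
1. all the halves lie together in the skip, which stands on its legs (x of half1 in the frame of skip_floor between -0.085 and 0.14 m and y of half1 in the frame of skip_floor between -0.097 and 0.097 m and z of half1 in the frame of skip_floor between 0 and 0.12 m and x of half2 in the frame of skip_floor between -0.085 and 0.14 m and y of half2 in the frame of skip_floor between -0.097 and 0.097 m and z of half2 in the frame of skip_floor between 0 and 0.12 m and x of half3 in the frame of skip_floor between -0.085 and 0.14 m and y of half3 in the frame of skip_floor between -0.097 and 0.097 m and z of half3 in the frame of skip_floor between 0 and 0.12 m and x of half4 in the frame of skip_floor between -0.085 and 0.14 m and y of half4 in the frame of skip_floor between -0.097 and 0.097 m and z of half4 in the frame of skip_floor between 0 and 0.12 m and x of half5 in the frame of skip_floor between -0.085 and 0.14 m and y of half5 in the frame of skip_floor between -0.097 and 0.097 m and z of half5 in the frame of skip_floor between 0 and 0.12 m and x of half6 in the frame of skip_floor between -0.085 and 0.14 m and y of half6 in the frame of skip_floor between -0.097 and 0.097 m and z of half6 in the frame of skip_floor between 0 and 0.12 m and value of joint skip below 0.03 rad), for 0.3 s.
2. the skip is tipped forward (more than 0.9 rad of its 1.05) (value of joint skip above 0.9 rad), for 0.2 s.
3. the skip is back on its legs (within 0.03 rad), with all the halves in the open drawer (x of half1 in the frame of drawer_floor between -0.13 and 0.13 m and y of half1 in the frame of drawer_floor between -0.102 and 0.102 m and z of half1 in the frame of drawer_floor between 0 and 0.115 m and x of half2 in the frame of drawer_floor between -0.13 and 0.13 m and y of half2 in the frame of drawer_floor between -0.102 and 0.102 m and z of half2 in the frame of drawer_floor between 0 and 0.115 m and x of half3 in the frame of drawer_floor between -0.13 and 0.13 m and y of half3 in the frame of drawer_floor between -0.102 and 0.102 m and z of half3 in the frame of drawer_floor between 0 and 0.115 m and x of half4 in the frame of drawer_floor between -0.13 and 0.13 m and y of half4 in the frame of drawer_floor between -0.102 and 0.102 m and z of half4 in the frame of drawer_floor between 0 and 0.115 m and x of half5 in the frame of drawer_floor between -0.13 and 0.13 m and y of half5 in the frame of drawer_floor between -0.102 and 0.102 m and z of half5 in the frame of drawer_floor between 0 and 0.115 m and x of half6 in the frame of drawer_floor between -0.13 and 0.13 m and y of half6 in the frame of drawer_floor between -0.102 and 0.102 m and z of half6 in the frame of drawer_floor between 0 and 0.115 m and value of joint skip below 0.03 rad and value of joint drawer below 0.2 m), for 0.2 s.
At the end, for the whole second after the job is handed in: Every half that is present lies at rest inside the drawer, between its walls; the drawer is within 4 mm of home, held by its catch; the skip stands on its legs (tip angle under 0.03 rad) (x of half1 in the frame of drawer_floor between -0.13 and 0.13 m and y of half1 in the frame of drawer_floor between -0.102 and 0.102 m and z of half1 in the frame of drawer_floor between 0 and 0.115 m and x of half2 in the frame of drawer_floor between -0.13 and 0.13 m and y of half2 in the frame of drawer_floor between -0.102 and 0.102 m and z of half2 in the frame of drawer_floor between 0 and 0.115 m and x of half3 in the frame of drawer_floor between -0.13 and 0.13 m and y of half3 in the frame of drawer_floor between -0.102 and 0.102 m and z of half3 in the frame of drawer_floor between 0 and 0.115 m and x of half4 in the frame of drawer_floor between -0.13 and 0.13 m and y of half4 in the frame of drawer_floor between -0.102 and 0.102 m and z of half4 in the frame of drawer_floor between 0 and 0.115 m and x of half5 in the frame of drawer_floor between -0.13 and 0.13 m and y of half5 in the frame of drawer_floor between -0.102 and 0.102 m and z of half5 in the frame of drawer_floor between 0 and 0.115 m and x of half6 in the frame of drawer_floor between -0.13 and 0.13 m and y of half6 in the frame of drawer_floor between -0.102 and 0.102 m and z of half6 in the frame of drawer_floor between 0 and 0.115 m and linear speed of each of half1, half2, half3, half4, half5, half6 below 0.03 m/s and value of joint skip below 0.03 rad and value of joint drawer above 0.256 m); the robot touches nothing.
It fails at once if prism1 moved more than 30 mm (distance of prism1 from where it was at the start of the episode above 0.03 m).
It fails at once if prism2 moved more than 30 mm (distance of prism2 from where it was at the start of the episode above 0.03 m).
It fails at once if tin moved more than 30 mm (distance of tin from where it was at the start of the episode above 0.03 m).
Of half1, half2, half3, half4, half5 only 3 to 5 are there at a start; the rules pass over those that are not, and their reading is None.
At some moment in a run one of half1, half2, half3, half4, half5 may be knocked a few centimetres aside while the robot is not near it.
Once in a run the grip may slacken for a moment while it holds something.
It also fails if it takes over 208 s, if anything falls off the work surface, if the arm or the gripper's body presses on something with over 40 N, if the wrist force passes 120 N, or if a joint passes its speed limit or range.

## Working session

There is one attempt and no reset: what is moved stays moved. The work goes in short steps, Python scripts to look and compute and a tool call to move; the robot and the scene stay as the last step left them, time stands still between calls to the robot, and variables do not carry over. Pictures are saved under pics/ and viewed, at most 14 in all, crops included, and the job is handed in when it is done.

Besides the shell and the picture viewer there is one more tool, called after "Call:" by a JSON object that holds its "name" and its "arguments". send_rows: Moves the arm, as the interface text tells. Its arguments: {"type":"object","properties":{"commands":{"type":"array"},"jaw":{"type":"number"}},"required":["commands"]}

```bash
ls; mkdir -p pics
python3 - <<'E'
from bench import status, imaging, ctrl, models
import cv2, numpy as np
s=status.get_obs(); print(s)
print(ctrl.grip_point_offset)
for n in("top","side"):
    p=imaging.camera(n); cv2.imwrite(f"pics/{n}0.png",p["image"]); print(n,p["mtx"].tolist(),np.round(p["pose"],3).tolist(),p["shot"])
    np.savez(f"{n}0.npz",**{k:p[k] for k in("image","depth","mtx","pose")})
    for o in("half1","skip","drawer","prism1","tin"):
        for d in models.regions_of(p,o):
            c=d["centre"]; m=d["region"]; 
            v,u=np.nonzero(m&(p["depth"]>0)); z=p["depth"][v,u]
            P=(np.linalg.inv(p["mtx"])@np.stack([u*z,v*z,z]))
            P=p["pose"][:3,:3]@P+p["pose"][:3,3:]
            print(o,round(d["confidence"],2),np.round(c),m.sum(),np.round(np.median(P,1),3),"zmax",np.round(np.percentile(P[2],95),3))
E
```

```text
pics
{'time_s': 0.0, 'q': array([ 1.07470916e+00,  1.81535744e-01,  1.60803105e+00, -3.42991642e-06,
        1.35378211e+00, -2.06281164e-01]), 'dq': array([ 0.00016309, -0.00018306, -0.00050172,  0.00025407, -0.00101293,
        0.00238294]), 'joint_efforts': array([ 4.51588348e-04, -4.44883704e+01, -3.51333296e+01, -2.50935300e-04,
        9.12920223e-03,  7.35199933e-06]), 'eef_pos': array([0.16416242, 0.55079628, 0.40377572]), 'eef_rot': array([-3.00510527e-04,  1.44396027e-01,  9.89519589e-01, -8.25102838e-04]), 'wrist_force': array([ 0.34488535, -0.60976767,  0.23593229]), 'torque': array([ 0.04341637, -0.00362304,  0.00548403]), 'grasp_force': 0.0, 'opening': 0.99722027772168}
0.1547
top [[429.1076339313594, 0.0, 257.0067037808183], [0.0, 429.1076339313594, 185.5420391353256], [0.0, 0.0, 1.0]] [[-0.015, -0.998, 0.06, 0.438], [-1.0, 0.016, 0.009, -0.031], [-0.009, -0.06, -0.998, 1.382], [0.0, 0.0, 0.0, 1.0]] 1
half1 0.98 [413. 226.] 420 [ 0.385 -0.501  0.038] zmax 0.044
half1 0.96 [377. 260.] 397 [ 0.285 -0.389  0.039] zmax 0.044
half1 0.94 [376. 223.] 389 [ 0.405 -0.383  0.039
[... 985 characters left out ...]
6.] 918 [0.569 0.429 0.038] zmax 0.041
half1 0.83 [310. 209.] 398 [ 0.363 -0.073  0.031] zmax 0.041
half1 0.64 [300. 148.] 228 [ 0.389 -0.487  0.026] zmax 0.041
half1 0.6 [247. 157.] 390 [ 0.58  -0.142  0.171] zmax 0.182
half1 0.55 [304. 183.] 300 [ 0.382 -0.222  0.03 ] zmax 0.04
half1 0.49 [324. 164.] 278 [ 0.291 -0.374  0.026] zmax 0.04
skip 0.88 [231. 166.] 2885 [ 0.618 -0.113  0.148] zmax 0.196
drawer 0.9 [228. 252.] 7535 [0.599 0.174 0.024] zmax 0.139
prism1 0.57 [194. 180.] 124 [ 0.775 -0.184  0.039] zmax 0.042
prism1 0.4 [215. 190.] 40 [ 0.704 -0.178  0.013] zmax 0.027
prism1 0.18 [303. 182.] 258 [ 0.382 -0.221  0.03 ] zmax 0.04
tin 0.62 [230. 254.] 7567 [0.599 0.175 0.023] zmax 0.137
```

Run:
```python
import cv2
a=cv2.imread("pics/top0.png")[60:330]; cv2.imwrite("pics/top0b.png",cv2.resize(a,(800,422),interpolation=cv2.INTER_CUBIC))
```

```text
(no output)
```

View pics/top0b.png

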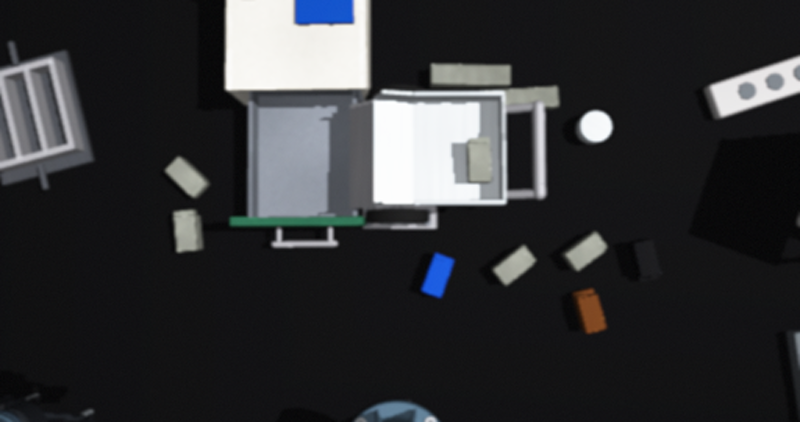

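View pics/side0.png

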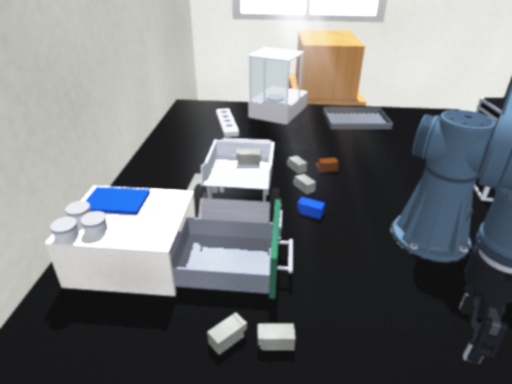

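Grey candidates on the bench, in the enlarged top view, are (515,265), (585,251), (187,177) and (187,231). One more is already in the skip at (480,160). The blue (438,275), brown (590,311) and black (647,260) ones are look-alikes and stay put. So there are four bench halves. Next I'll fit the geometry.

```bash
cat > h.py <<'E'
from bench import status, imaging, ctrl, models
import cv2, numpy as np
from scipy.spatial.transform import Rotation as R
def cloud(p):
    v,u=np.mgrid[0:384,0:512]; z=p["depth"]
    P=np.linalg.inv(p["mtx"])@np.stack([u*z,v*z,z]).reshape(3,-1)
    P=p["pose"][:3,:3]@P+p["pose"][:3,3:]
    return P.T.reshape(384,512,3)
def box(xy):
    (c,(w,h),a)=cv2.minAreaRect((xy*1000).astype(np.float32)); 
    if w<h: a+=90; w,h=h,w
    return np.round([c[0]/1000,c[1]/1000],3),round(w),round(h),round((a+90)%180-90,1)
def halves(views=("top","side")):
    for n in views:
        p=imaging.camera(n); C=cloud(p)
        for d in models.regions_of(p,"half1"):
            m=d["region"]&(p["depth"]>0); col=np.median(p["image"][m],0)
            grey=np.ptp(col)<45 and col.mean()>70
            P=C[m]; zt=np.percentile(P[:,2],85); T=P[abs(P[:,2]-zt)<.006]
            if len(T)>20: print(n,round(d["confidence"],2),np.round(d["centre"]),"GREY" if grey else "other",col,"ztop",round(zt,3),*box(T[:,:2]))
def pose():
    s=status.get_obs(); q=s["eef_rot"]; r=R.from_quat([q[1],q[2],q[3],q[0]]); return s,np.array(s["eef_pos"]),r
class Plan:
    """chain of moves from the measured pose, printing normalised rows"""
    def __init__(s): st,s.p,s.r=pose(); print("t",round(st["time_s"],2))
    def go(s,g,yaw=None,n=None,tag=""):
        """grip point to g with tool down, tool y axis along world angle yaw(deg) (mod 180)"""
        tgt=np.array(g)+[0,0,ctrl.grip_point_offset]
        rv=np.zeros(3)
        if yaw is not None:
            c=[]
            for k in(0,180):
                a=np.radians(yaw+k); y=np.array([np.cos(a),np.sin(a),0]); z=np.array([0,0,-1.])
                t=R.from_matrix(np.stack([np.cross(y,z),y,z],1)); c.append((s.r.inv()*t).as_rotvec())
            rv=min(c,key=np.linalg.norm)
        d=s.r.inv().apply(tgt-s.p)
        m=max(np.abs(d).max()/.03,np.linalg.norm(d)/.0405,np.abs(rv).max()/.1,1e-9)
        n=n or int(np.ceil(m))
        if n<m-1e-6: print("n too small",m)
        # rotation about (nearly) tool z: rotate shift per row
        rows=[]; r=s.r; dw=(tgt-s.p)/n
        for i in range(n):
            rows.append(np.round(np.r_[r.inv().apply(dw)/.03,rv/n/.1],2)+0.); 
            dr=rows[-1]; s.p=s.p+r.apply(dr[:3]*.03); r=r*R.from_rotvec(dr[3:]*.1)
        s.r=r
        print(tag,"n",n)
        for k in range(0,n,8): print("  [["+",".join("["+",".join(f"{x:g}" for x in q)+"]" for q in rows[k:k+8])+"]]")
E
python3 - <<'E'
from h import *
halves()
import numpy as np
D={}
for n in("top0","side0"):
    p=np.load(n+".npz"); D[n]=cloud(p)[p["depth"]>0]
for n,C in D.items():
    x,y,z=C.T
    m=(abs(z-.197)<.005)&(x>.45)&(x<.75)&(y>-.4)&(y<.12); print(n,"rim",m.sum(),box(C[m][:,:2]))
    for lo,hi in((-.40,-.22),):
        b=(z>.13)&(z<.18)&(x>.48)&(x<.72)&(y>lo)&(y<-.235); print("bar",b.sum(),np.round(C[b].min(0),3),np.round(C[b].max(0),3),np.round(np.median(C[b],0),3))
    b=(z>.13)&(z<.148)&(y>.03)&(y<.36)&(x>.38)&(x<.6); print("front",b.sum(),np.round(np.percentile(C[b],[2,50,98],axis=0),3),box(C[b][:,:2]))
    b=(z>.005)&(z<.02)&(y>.05)&(y<.36)&(x>.4)&(x<.75); print("dfloor",b.sum(),np.round(np.percentile(C[b],[1,50,99],axis=0),3))
    b=(z>.14)&(z<.16)&(y>.0)&(y<.4)&(x>.6); print("cab",b.sum(),np.round(np.percentile(C[b],[1,50,99],axis=0),3))
    b=(z>.16)&(z<.25)&(y>.06)&(y<.45)&(x>.6); print("cabtop stuff",b.sum(),np.round(np.percentile(C[b],[0,50,100],axis=0),3))
E
```

```text
top 0.92 [308. 163.] GREY [159. 169. 167.] ztop 0.184 [ 0.574 -0.162] 79 40 -0.3
top 0.92 [413. 225.] other [31. 28. 28.] ztop 0.042 [ 0.388 -0.505] 73 41 10.6
top 0.86 [379. 259.] other [ 34.  69. 123.] ztop 0.042 [ 0.284 -0.392] 75 41 12.6
top 0.83 [119. 206.] GREY [154. 164. 161.] ztop 0.042 [0.458 0.414] 80 41 6.2
top 0.82 [121. 174.] GREY [156. 166. 163.] ztop 0.043 [0.564 0.413] 77 40 46.6
top 0.72 [330. 229.] GREY [157. 168. 165.] ztop 0.042 [ 0.378 -0.241] 74 40 -53.9
top 0.64 [190. 164.] GREY [158. 148. 142.] ztop 0.057 [0.579 0.172] 311 207 -0.4
top 0.58 [279. 236.] other [226.  93.  28.] ztop 0.043 [ 0.362 -0.089] 80 39 -19.7
top 0.57 [377. 218.] GREY [156. 167. 163.] ztop 0.042 [ 0.404 -0.386] 74 40 -54.8
side 0.97 [276. 338.] GREY [200. 205. 202.] ztop 0.04 [0.462 0.419] 79 42 8.2
side 0.96 [248. 157.] GREY [152.  151.  147.5] ztop 0.181 [ 0.58  -0.158] 80 44 0.9
side 0.88 [309. 207.] other [183.5  76.5  37. ] ztop 0.039 [ 0.367 -0.085] 81 44 -22.5
side 0.72 [300. 150.] other [66. 61. 60.] ztop 0.039 [ 0.392 -0.497] 74 47 31.8
side 0.69 [298. 164.] GREY [126. 125. 122.] 
[... 533 characters left out ...]
4666 [[0.448 0.087 0.005]
 [0.607 0.182 0.014]
 [0.732 0.325 0.019]]
cab 6451 [[0.641 0.006 0.144]
 [0.817 0.177 0.15 ]
 [1.013 0.3   0.16 ]]
cabtop stuff 2683 [[0.835 0.062 0.16 ]
 [0.937 0.156 0.164]
 [1.006 0.3   0.196]]
side0 rim 237 (array([ 0.6  , -0.091]), 229, 202, 89.3)
bar 108 [ 0.507 -0.276  0.166] [ 0.687 -0.259  0.174] [ 0.596 -0.266  0.171]
front 397 [[0.467 0.063 0.133]
 [0.475 0.206 0.142]
 [0.483 0.301 0.144]] (array([0.475, 0.178]), 248, 16, 89.7)
dfloor 3549 [[0.487 0.075 0.008]
 [0.612 0.16  0.013]
 [0.737 0.306 0.019]]
cab 5278 [[0.72  0.013 0.141]
 [0.824 0.216 0.149]
 [1.233 0.306 0.16 ]]
cabtop stuff 3020 [[0.84  0.06  0.16 ]
 [0.959 0.159 0.175]
 [1.236 0.305 0.25 ]]
```

The averaged poses are:

| Item | Position (x, y) | Angle |
|---|---|---|
| Half A | (.460, .416) | 7° |
| Half B | (.567, .416) | 47° |
| Half C | (.380, -.239) | -54° |
| Half D | (.405, -.381) | -55° |
| Skip bar | (.596, -.270) | – |
| Skip floor middle | (.597, -.120) | – |

I'll start with A.

Run:
```python
from h import *
p=Plan()
p.go([.460,.416,.09],97,tag="hoverA"); p.go([.460,.416,.024],n=4,tag="down")
print("--close--"); p.go([.460,.416,.26],n=8,tag="lift")
p.go([.645,-.092,.26],90,tag="across"); p.go([.645,-.092,.178],n=3,tag="down")
```

```text
t 0.8
hoverA n 11
  [[[-0.98,-0.14,0.48,0,0,-0.37],[-0.97,-0.17,0.48,0,0,-0.37],[-0.96,-0.21,0.48,0,0,-0.37],[-0.95,-0.24,0.48,0,0,-0.37],[-0.94,-0.28,0.48,0,0,-0.37],[-0.93,-0.31,0.48,0,0,-0.37],[-0.92,-0.35,0.48,0,0,-0.37],[-0.91,-0.38,0.48,0,0,-0.37]]]
  [[[-0.89,-0.41,0.48,0,0,-0.37],[-0.88,-0.45,0.48,0,0,-0.37],[-0.86,-0.48,0.48,0,0,-0.37]]]
down n 4
  [[[0,0,0.56,0,0,0],[0,0,0.56,0,0,0],[0,0,0.56,0,0,0],[0,0,0.56,0,0,0]]]
--close--
lift n 8
  [[[0,0,-0.98,0,0,0],[0,0,-0.98,0,0,0],[0,0,-0.98,0,0,0],[0,0,-0.98,0,0,0],[0,0,-0.98,0,0,0],[0,0,-0.98,0,0,0],[0,0,-0.98,0,0,0],[0,0,-0.98,0,0,0]]]
across n 18
  [[[-0.23,-0.97,0,0,0,0.07],[-0.24,-0.97,0,0,0,0.07],[-0.24,-0.97,0,0,0,0.07],[-0.25,-0.97,0,0,0,0.07],[-0.26,-0.97,0,0,0,0.07],[-0.26,-0.97,0,0,0,0.07],[-0.27,-0.96,0,0,0,0.07],[-0.28,-0.96,0,0,0,0.07]]]
  [[[-0.29,-0.96,0,0,0,0.07],[-0.29,-0.96,0,0,0,0.07],[-0.3,-0.96,0,0,0,0.07],[-0.31,-0.95,0,0,0,0.07],[-0.31,-0.95,0,0,0,0.07],[-0.32,-0.95,0,0,0,0.07],[-0.33,-0.95,0,0,0,0.07],[-0.33,-0.95,0,0,0,0.07]]]
  [[[-0.34,-0.94,0,0,0,0.07],[-0.35,-0.94,0,0,0,0.07]]]
down n 3
  [[[0,0,0.91,0,0,0],[0,0,0.91,0,0,0],[0,0,0.91,0,0,0]]]
```

Call:
{"name": "send_rows", "arguments": {"commands": [[[-0.98,-0.14,0.48,0,0,-0.37],[-0.97,-0.17,0.48,0,0,-0.37],[-0.96,-0.21,0.48,0,0,-0.37],[-0.95,-0.24,0.48,0,0,-0.37],[-0.94,-0.28,0.48,0,0,-0.37],[-0.93,-0.31,0.48,0,0,-0.37],[-0.92,-0.35,0.48,0,0,-0.37],[-0.91,-0.38,0.48,0,0,-0.37]]], "jaw": 1}}

```text
time_s: 1.47
eef_pos: [0.3802, 0.4521, 0.2889]
eef_rot: [0.0, -0.004, 1.0, 0.0]
wrist_force: [1.0, 1.1, 0.3]
opening: 0.998
grasp_force: 0.0
```

Call:
{"name": "send_rows", "arguments": {"commands": [[[-0.89,-0.41,0.48,0,0,-0.37],[-0.88,-0.45,0.48,0,0,-0.37],[-0.86,-0.48,0.48,0,0,-0.37],[0,0,0,0,0,0],[0,0,0,0,0,0]]]}}

```text
time_s: 1.88
eef_pos: [0.4606, 0.4149, 0.2451]
eef_rot: [-0.001, -0.057, 0.998, -0.0]
wrist_force: [-0.4, 0.5, 0.0]
opening: 1.0
grasp_force: 0.0
```

Run:
```python
import re
s=open("h.py").read()
i=s.index("        d=s.r.inv().apply"); 
s=s[:i]+'''        d0=tgt-s.p
        a=np.abs(rv).max()/.1; k=int(np.ceil(a-1e-9))
        if k and a>.05:
            q=np.round(rv/k/.1,2)+0.; s.r=s.r*R.from_rotvec(q*.1*k); print(tag,"TURN",k,"x",q.tolist())
        d=s.r.inv().apply(d0)
        m=max(np.abs(d).max()/.03,np.linalg.norm(d)/.0405,1e-9); n=n or int(np.ceil(m))
        q=np.round(d/n/.03,2)+0.; s.p=s.p+s.r.apply(q*.03*n)
        print(tag,"SHIFT",n,"x",q.tolist(),"" if n>m-1e-6 else "TOO FEW")
'''
open("h.py","w").write(s)
from h import *
p=Plan(); print(p.p-[0,0,.1547],p.r.apply([0,1,0]))
p.go([.460,.416,.024],97,tag="down")
p.go([.460,.416,.26],n=8,tag="lift")
p.go([.645,-.092,.26],90,tag="across"); p.go([.645,-.092,.178],n=3,tag="down")
```

```text
t 1.88
[0.46058868 0.4149454  0.090369  ] [-1.13726461e-01  9.93511754e-01 -8.29059607e-04]
down TURN 1 x [-0.01, -0.02, -0.08]
down SHIFT 3 x [0.01, 0.01, 0.74] 
lift SHIFT 8 x [0.0, 0.0, -0.98] 
across TURN 2 x [0.0, 0.0, 0.61]
across SHIFT 17 x [-0.36, -1.0, 0.0] 
down SHIFT 3 x [-0.02, 0.03, 0.9]
```

Call:
{"name": "send_rows", "arguments": {"commands": [[[0.01,0.01,0.74,0,0,0],[0.01,0.01,0.74,0,0,0],[0.01,0.01,0.74,0,0,0],[0,0,0,0,0,0]]]}}

```text
time_s: 2.22
eef_pos: [0.4557, 0.4166, 0.176]
eef_rot: [-0.003, -0.059, 0.998, -0.002]
wrist_force: [-1.4, -0.7, -0.3]
opening: 1.0
grasp_force: 0.0
```

Call:
{"name": "send_rows", "arguments": {"commands": [[[0,0,0,0,0,0],[0,0,0,0,0,0],[0,0,0,0,0,0],[0,0,0,0,0,0],[0,0,0,0,0,0],[0,0,0,0,0,0],[0,0,-0.2,0,0,0]]], "jaw": 0}}

```text
time_s: 2.8
eef_pos: [0.4585, 0.4168, 0.186]
eef_rot: [-0.0, -0.058, 0.998, 0.0]
wrist_force: [-0.4, -0.8, -2.5]
opening: 0.457
grasp_force: 61.1
```

Call:
{"name": "send_rows", "arguments": {"commands": [[[0,0,-0.95,0,0,0],[0,0,-0.95,0,0,0],[0,0,-0.95,0,0,0],[0,0,-0.95,0,0,0],[0,0,-0.95,0,0,0],[0,0,-0.95,0,0,0],[0,0,-0.95,0,0,0],[0,0,-0.95,0,0,0]]]}}

```text
time_s: 3.47
eef_pos: [0.458, 0.4166, 0.4153]
eef_rot: [-0.0, -0.059, 0.998, -0.0]
wrist_force: [0.6, -0.9, -1.9]
opening: 0.462
grasp_force: 61.1
```

Call:
{"name": "send_rows", "arguments": {"commands": [[[0,0,0,0,0,0.61],[0,0,0,0,0,0.61],[-0.36,-1,0,0,0,0],[-0.36,-1,0,0,0,0],[-0.36,-1,0,0,0,0],[-0.36,-1,0,0,0,0],[-0.36,-1,0,0,0,0],[-0.36,-1,0,0,0,0]]]}}

```text
time_s: 4.13
eef_pos: [0.5223, 0.2351, 0.4139]
eef_rot: [-0.0, 0.002, 1.0, -0.0]
wrist_force: [0.8, 0.3, -3.0]
opening: 0.458
grasp_force: 61.5
```

Call:
{"name": "send_rows", "arguments": {"commands": [[[-0.36,-1,0,0,0,0],[-0.36,-1,0,0,0,0],[-0.36,-1,0,0,0,0],[-0.36,-1,0,0,0,0],[-0.36,-1,0,0,0,0],[-0.36,-1,0,0,0,0],[-0.36,-1,0,0,0,0],[-0.36,-1,0,0,0,0]]]}}

```text
time_s: 4.8
eef_pos: [0.6077, -0.0053, 0.4138]
eef_rot: [-0.0, 0.003, 1.0, 0.0]
wrist_force: [1.9, -0.5, -1.8]
opening: 0.461
grasp_force: 61.5
```

Call:
{"name": "send_rows", "arguments": {"commands": [[[-0.36,-1,0,0,0,0],[-0.36,-1,0,0,0,0],[-0.36,-1,0,0,0,0],[0,0,0,0,0,0],[0,0,0,0,0,0]]]}}

```text
time_s: 5.22
eef_pos: [0.6396, -0.0959, 0.4133]
eef_rot: [-0.0, 0.004, 1.0, 0.0]
wrist_force: [0.1, 0.8, -3.2]
opening: 0.458
grasp_force: 61.7
```

Run:
```python
from h import *
p=Plan(); print(p.p-[0,0,.1547])
p.go([.645,-.092,.178],90,tag="down");p.go([.645,-.092,.26],tag="up"); p.go([.567,.416,.26],137,tag="overB")
p.go([.567,.416,.024],n=8,tag="down")
```

```text
t 5.22
[ 0.63960518 -0.09587366  0.25860126]
down TURN 1 x [0.0, -0.01, -0.08]
down SHIFT 3 x [-0.06, 0.04, 0.9] 
up SHIFT 3 x [0.0, 0.0, -0.92] 
overB TURN 9 x [0.0, 0.0, -0.91]
overB SHIFT 14 x [-0.76, 0.96, 0.0] 
down SHIFT 8 x [0.01, 0.0, 0.99]
```

Call:
{"name": "send_rows", "arguments": {"commands": [[[-0.06,0.04,0.9,0,0,0],[-0.06,0.04,0.9,0,0,0],[-0.06,0.04,0.9,0,0,0],[0,0,0,0,0,0]]]}}

```text
time_s: 5.55
eef_pos: [0.6428, -0.0883, 0.3262]
eef_rot: [-0.005, 0.002, 1.0, 0.002]
wrist_force: [-1.4, -0.2, -4.7]
opening: 0.453
grasp_force: 61.6
```

Call:
{"name": "send_rows", "arguments": {"commands": [[[0,0,0,0,0,0],[0,0,0,0,0,0],[0,0,0,0,0,0],[0,0,-0.9,0,0,0],[0,0,-0.9,0,0,0],[0,0,-0.9,0,0,0]]], "jaw": 0.65}}

```text
time_s: 6.05
eef_pos: [0.6452, -0.0904, 0.4171]
eef_rot: [0.001, 0.002, 1.0, -0.0]
wrist_force: [0.7, -0.1, 0.6]
opening: 0.65
grasp_force: 0.0
```

Call:
{"name": "send_rows", "arguments": {"commands": [[[0,0,0,0,0,-0.91],[0,0,0,0,0,-0.91],[0,0,0,0,0,-0.91],[0,0,0,0,0,-0.91],[0,0,0,0,0,-0.91],[0,0,0,0,0,-0.91],[0,0,0,0,0,-0.91],[0,0,0,0,0,-0.91]]], "jaw": 1}}

```text
time_s: 6.72
eef_pos: [0.6454, -0.0904, 0.4168]
eef_rot: [0.002, -0.356, 0.935, -0.001]
wrist_force: [0.2, 0.5, -0.9]
opening: 0.998
grasp_force: 0.0
```

Call:
{"name": "send_rows", "arguments": {"commands": [[[0,0,0,0,0,-0.91],[-0.76,0.96,0,0,0,0],[-0.76,0.96,0,0,0,0],[-0.76,0.96,0,0,0,0],[-0.76,0.96,0,0,0,0],[-0.76,0.96,0,0,0,0],[-0.76,0.96,0,0,0,0],[-0.76,0.96,0,0,0,0]]]}}

```text
time_s: 7.38
eef_pos: [0.6078, 0.1658, 0.4169]
eef_rot: [0.002, -0.396, 0.918, -0.001]
wrist_force: [0.1, 0.3, -0.1]
opening: 0.997
grasp_force: 0.0
```

Call:
{"name": "send_rows", "arguments": {"commands": [[[-0.76,0.96,0,0,0,0],[-0.76,0.96,0,0,0,0],[-0.76,0.96,0,0,0,0],[-0.76,0.96,0,0,0,0],[-0.76,0.96,0,0,0,0],[-0.76,0.96,0,0,0,0],[-0.76,0.96,0,0,0,0],[0,0,0,0,0,0]]]}}

```text
time_s: 8.05
eef_pos: [0.5687, 0.4247, 0.4166]
eef_rot: [0.002, -0.399, 0.917, 0.002]
wrist_force: [-0.1, 0.3, -0.7]
opening: 1.003
grasp_force: 0.0
```

Run:
```python
from h import *
halves(("top",))
p=Plan(); print(p.p-[0,0,.1547])
p.go([.567,.416,.024],137,n=8,tag="down")
```

```text
top 0.87 [278. 234.] other [228.  94.  29.] ztop 0.043 [ 0.361 -0.09 ] 80 39 -20.8
top 0.84 [412. 227.] other [31. 28. 28.] ztop 0.042 [ 0.387 -0.506] 74 42 13.7
top 0.81 [279. 141.] GREY [164. 174. 171.] ztop 0.184 [ 0.639 -0.089] 78 37 -1.1
top 0.78 [118. 176.] GREY [158.5 168.  166. ] ztop 0.042 [0.566 0.414] 80 41 44.8
top 0.65 [309. 162.] GREY [163. 173. 170.] ztop 0.184 [ 0.575 -0.162] 79 40 0.4
top 0.63 [380. 256.] other [ 35.  72. 127.] ztop 0.042 [ 0.284 -0.392] 75 40 13.0
top 0.56 [376. 222.] GREY [158. 169. 166.] ztop 0.042 [ 0.404 -0.386] 75 40 -56.3
t 8.15
[0.5703987  0.42022471 0.26133477]
down SHIFT 8 x [0.03, 0.0, 0.99]
```

Call:
{"name": "send_rows", "arguments": {"commands": [[[0.03,0,0.99,0,0,0],[0.03,0,0.99,0,0,0],[0.03,0,0.99,0,0,0],[0.03,0,0.99,0,0,0],[0.03,0,0.99,0,0,0],[0.03,0,0.99,0,0,0],[0.03,0,0.99,0,0,0],[0.03,0,0.97,0,0,0]]]}}

```text
time_s: 8.82
eef_pos: [0.5674, 0.4118, 0.1772]
eef_rot: [0.001, -0.395, 0.919, -0.0]
wrist_force: [0.6, 0.7, -0.9]
opening: 1.005
grasp_force: 0.0
```

Call:
{"name": "send_rows", "arguments": {"commands": [[[0,0,0,0,0,0],[0,0,0,0,0,0],[0,0,0,0,0,0],[0,0,0,0,0,0],[0,0,0,0,0,0],[0,0,0,0,0,0],[0,0,0,0,0,0]]], "jaw": 0}}

```text
time_s: 9.4
eef_pos: [0.5677, 0.4138, 0.1806]
eef_rot: [0.003, -0.396, 0.918, 0.0]
wrist_force: [0.3, 0.1, 7.8]
opening: 0.457
grasp_force: 62.7
```

Call:
{"name": "send_rows", "arguments": {"commands": [[[0,0,-0.98,0,0,0],[0,0,-0.98,0,0,0],[0,0,-0.98,0,0,0],[0,0,-0.98,0,0,0],[0,0,-0.98,0,0,0],[0,0,-0.98,0,0,0],[0,0,-0.98,0,0,0],[0,0,-0.98,0,0,0]]]}}

```text
time_s: 10.07
eef_pos: [0.5657, 0.4131, 0.4144]
eef_rot: [0.001, -0.396, 0.918, -0.0]
wrist_force: [1.0, -0.1, -2.1]
opening: 0.455
grasp_force: 61.4
```

Call:
{"name": "send_rows", "arguments": {"commands": [[[0,0,0,0,0,0.91],[0,0,0,0,0,0.91],[0,0,0,0,0,0.91],[0,0,0,0,0,0.91],[0,0,0,0,0,0.91],[0,0,0,0,0,0.91],[0,0,0,0,0,0.91],[0,0,0,0,0,0.91]]]}}

```text
time_s: 10.73
eef_pos: [0.5658, 0.4132, 0.4128]
eef_rot: [0.0, -0.041, 0.999, 0.0]
wrist_force: [0.3, 0.3, -3.4]
opening: 0.463
grasp_force: 61.6
```

Call:
{"name": "send_rows", "arguments": {"commands": [[[0,0,0,0,0,0.91],[0.04,-1,0,0,0,0],[0.04,-1,0,0,0,0],[0.04,-1,0,0,0,0],[0.04,-1,0,0,0,0],[0.04,-1,0,0,0,0],[0.04,-1,0,0,0,0],[0.04,-1,0,0,0,0]]]}}

```text
time_s: 11.4
eef_pos: [0.5561, 0.202, 0.4128]
eef_rot: [0.001, 0.002, 1.0, 0.0]
wrist_force: [0.8, 0.5, -2.3]
opening: 0.463
grasp_force: 41.8
```

Call:
{"name": "send_rows", "arguments": {"commands": [[[0.04,-1,0,0,0,0],[0.04,-1,0,0,0,0],[0.04,-1,0,0,0,0],[0.04,-1,0,0,0,0],[0.04,-1,0,0,0,0],[0.04,-1,0,0,0,0],[0.04,-1,0,0,0,0],[0.04,-1,0,0,0,0]]]}}

```text
time_s: 12.07
eef_pos: [0.5454, -0.0379, 0.4129]
eef_rot: [0.001, 0.002, 1.0, -0.0]
wrist_force: [0.6, 0.3, -2.0]
opening: 0.462
grasp_force: 65.4
```

Call:
{"name": "send_rows", "arguments": {"commands": [[[0.04,-1,0,0,0,0],[0.04,-1,0,0,0,0],[0,0,0,0,0,0],[0,0,0,0,0,0]]]}}

```text
time_s: 12.4
eef_pos: [0.543, -0.0981, 0.4127]
eef_rot: [0.001, 0.004, 1.0, -0.0]
wrist_force: [-0.6, 0.1, -2.6]
opening: 0.456
grasp_force: 65.7
```

Run:
```python
from h import *
p=Plan(); print(p.p-[0,0,.1547],p.r.apply([0,1,0]))
p.go([.549,-.092,.178],90,tag="down");p.go([.549,-.092,.28],tag="up"); p.go([.380,-.239,.26],36,tag="overC")
p.go([.380,-.239,.024],n=8,tag="down")
```

```text
t 12.4
[ 0.542953   -0.09807658  0.25796948] [ 7.82620140e-03  9.99969291e-01 -4.09965540e-04]
down TURN 1 x [0.0, 0.01, -0.08]
down SHIFT 3 x [-0.07, 0.07, 0.89] 
up SHIFT 4 x [0.0, 0.0, -0.85] 
overC TURN 10 x [0.0, 0.0, 0.94]
overC SHIFT 8 x [-0.08, -0.93, 0.08] 
down SHIFT 8 x [0.0, 0.0, 0.99]
```

Call:
{"name": "send_rows", "arguments": {"commands": [[[-0.07,0.07,0.89,0,0,0],[-0.07,0.07,0.89,0,0,0],[-0.07,0.07,0.89,0,0,0],[0,0,0,0,0,0]]]}}

```text
time_s: 12.73
eef_pos: [0.5477, -0.0881, 0.3267]
eef_rot: [-0.004, 0.002, 1.0, 0.002]
wrist_force: [-1.6, 0.0, -4.2]
opening: 0.459
grasp_force: 65.4
```

Call:
{"name": "send_rows", "arguments": {"commands": [[[0,0,0,0,0,0],[0,0,0,0,0,0],[0,0,0,0,0,0],[0,0,-0.85,0,0,0],[0,0,-0.85,0,0,0],[0,0,-0.85,0,0,0],[0,0,-0.85,0,0,0]]], "jaw": 0.65}}

```text
time_s: 13.32
eef_pos: [0.5497, -0.0903, 0.4375]
eef_rot: [0.002, 0.002, 1.0, -0.001]
wrist_force: [0.7, -0.8, 1.1]
opening: 0.651
grasp_force: 0.0
```

Call:
{"name": "send_rows", "arguments": {"commands": [[[0,0,0,0,0,0.94],[0,0,0,0,0,0.94],[0,0,0,0,0,0.94],[0,0,0,0,0,0.94],[0,0,0,0,0,0.94],[0,0,0,0,0,0.94],[0,0,0,0,0,0.94],[0,0,0,0,0,0.94]]], "jaw": 1}}

```text
time_s: 13.98
eef_pos: [0.5498, -0.0904, 0.4365]
eef_rot: [0.002, 0.372, 0.928, 0.0]
wrist_force: [0.1, -0.3, 0.2]
opening: 1.0
grasp_force: 0.0
```

Call:
{"name": "send_rows", "arguments": {"commands": [[[0,0,0,0,0,0.94],[0,0,0,0,0,0.94],[-0.08,-0.93,0.08,0,0,0],[-0.08,-0.93,0.08,0,0,0],[-0.08,-0.93,0.08,0,0,0],[-0.08,-0.93,0.08,0,0,0],[-0.08,-0.93,0.08,0,0,0],[-0.08,-0.93,0.08,0,0,0]]]}}

```text
time_s: 14.65
eef_pos: [0.4216, -0.2009, 0.4218]
eef_rot: [0.002, 0.455, 0.891, -0.001]
wrist_force: [0.6, -0.8, 0.3]
opening: 1.002
grasp_force: 0.0
```

Call:
{"name": "send_rows", "arguments": {"commands": [[[-0.08,-0.93,0.08,0,0,0],[-0.08,-0.93,0.08,0,0,0],[0,0,0,0,0,0],[0,0,0,0,0,0]]]}}

```text
time_s: 14.98
eef_pos: [0.3794, -0.2377, 0.4167]
eef_rot: [0.002, 0.456, 0.89, -0.001]
wrist_force: [0.1, 0.0, -0.7]
opening: 0.996
grasp_force: 0.0
```

Run:
```python
from h import *
halves()
p=Plan(); print(p.p-[0,0,.1547],p.r.apply([0,1,0]))
p.go([.380,-.239,.024],36,n=8,tag="down")
p.go([.380,-.239,.26],n=8,tag="up");p.go([.645,-.03,.27],90,tag="place")
```

```text
top 0.93 [413. 227.] other [33. 30. 30.] ztop 0.042 [ 0.387 -0.506] 75 42 11.9
top 0.8 [281. 173.] GREY [176. 187. 184.] ztop 0.184 [ 0.546 -0.089] 77 39 -0.9
top 0.66 [278. 140.] GREY [176.  186.  183.5] ztop 0.184 [ 0.639 -0.089] 78 37 -1.1
top 0.6 [308. 163.] GREY [173. 184. 181.] ztop 0.184 [ 0.575 -0.162] 79 40 0.1
top 0.55 [282. 237.] other [231.  97.  30.] ztop 0.043 [ 0.362 -0.09 ] 79 40 -20.8
top 0.52 [325. 233.] GREY [163. 173. 170.] ztop 0.043 [ 0.374 -0.23 ] 52 31 -48.8
top 0.48 [385. 215.] GREY [168. 179. 176.] ztop 0.042 [ 0.42  -0.406] 40 25 39.0
top 0.17 [291. 152.] GREY [230. 226. 223.] ztop 0.173 [ 0.594 -0.128] 308 195 89.3
side 0.96 [256. 168.] GREY [145. 148. 144.] ztop 0.181 [ 0.548 -0.085] 76 44 0.3
side 0.71 [225. 168.] GREY [162. 159. 155.] ztop 0.181 [ 0.643 -0.084] 80 42 1.5
side 0.66 [298. 166.] GREY [125. 125. 122.] ztop 0.039 [ 0.407 -0.378] 71 44 -53.4
side 0.61 [247. 154.] GREY [190. 194. 190.] ztop 0.181 [ 0.581 -0.129] 106 80 88.9
side 0.56 [308. 208.] other [172.  72.  34.] ztop 0.039 [ 0.367 -0.085] 82 42 -22.1
side 0.55 [302. 184.] GREY [121. 122. 118.] ztop 0.039 [ 0.383 -0.237] 78 42 -56.4
side 0.54 [302. 149.] other [61. 57. 56.] ztop 0.039 [ 0.391 -0.502] 75 43 12.6
t 15.18
[ 0.38066838 -0.23622389  0.26077603] [8.09668866e-01 5.86886764e-01 5.04769533e-04]
down SHIFT 8 x [-0.01, -0.01, 0.99] 
up SHIFT 8 x [0.0, 0.0, -0.99] 
place TURN 10 x [0.0, 0.0, -0.94]
place SHIFT 9 x [-0.98, 0.78, -0.03]
```

Call:
{"name": "send_rows", "arguments": {"commands": [[[-0.01,-0.01,0.99,0,0,0],[-0.01,-0.01,0.99,0,0,0],[-0.01,-0.01,0.99,0,0,0],[-0.01,-0.01,0.99,0,0,0],[-0.01,-0.01,0.99,0,0,0],[-0.01,-0.01,0.99,0,0,0],[-0.01,-0.01,0.99,0,0,0],[-0.01,-0.01,0.95,0,0,0]]]}}

```text
time_s: 15.85
eef_pos: [0.3802, -0.2394, 0.177]
eef_rot: [0.0, 0.454, 0.891, -0.0]
wrist_force: [1.0, -1.2, 0.7]
opening: 1.003
grasp_force: 0.0
```

Call:
{"name": "send_rows", "arguments": {"commands": [[[0,0,0,0,0,0],[0,0,0,0,0,0],[0,0,0,0,0,0],[0,0,0,0,0,0],[0,0,0,0,0,0],[0,0,0,0,0,0],[0,0,0,0,0,0]]], "jaw": 0}}

```text
time_s: 16.43
eef_pos: [0.3805, -0.2409, 0.1804]
eef_rot: [0.002, 0.455, 0.891, -0.001]
wrist_force: [-0.1, 1.3, 9.6]
opening: 0.46
grasp_force: 61.9
```

Call:
{"name": "send_rows", "arguments": {"commands": [[[0,0,-0.98,0,0,0],[0,0,-0.98,0,0,0],[0,0,-0.98,0,0,0],[0,0,-0.98,0,0,0],[0,0,-0.98,0,0,0],[0,0,-0.98,0,0,0],[0,0,-0.98,0,0,0],[0,0,-0.98,0,0,0]]]}}

```text
time_s: 17.1
eef_pos: [0.3789, -0.2394, 0.4157]
eef_rot: [0.001, 0.455, 0.89, -0.0]
wrist_force: [0.3, 0.4, -2.9]
opening: 0.464
grasp_force: 61.5
```

Call:
{"name": "send_rows", "arguments": {"commands": [[[0,0,0,0,0,-0.94],[0,0,0,0,0,-0.94],[0,0,0,0,0,-0.94],[0,0,0,0,0,-0.94],[0,0,0,0,0,-0.94],[0,0,0,0,0,-0.94],[0,0,0,0,0,-0.94],[0,0,0,0,0,-0.94]]]}}

```text
time_s: 17.77
eef_pos: [0.3791, -0.2397, 0.414]
eef_rot: [0.0, 0.094, 0.996, -0.0]
wrist_force: [-0.5, 0.5, -2.9]
opening: 0.457
grasp_force: 61.6
```

Call:
{"name": "send_rows", "arguments": {"commands": [[[0,0,0,0,0,-0.94],[0,0,0,0,0,-0.94],[-0.98,0.78,-0.03,0,0,0],[-0.98,0.78,-0.03,0,0,0],[-0.98,0.78,-0.03,0,0,0],[-0.98,0.78,-0.03,0,0,0],[-0.98,0.78,-0.03,0,0,0],[-0.98,0.78,-0.03,0,0,0]]]}}

```text
time_s: 18.43
eef_pos: [0.5573, -0.0988, 0.4196]
eef_rot: [0.0, 0.002, 1.0, -0.0]
wrist_force: [-1.0, -1.0, -3.3]
opening: 0.46
grasp_force: 61.7
```

Call:
{"name": "send_rows", "arguments": {"commands": [[[-0.98,0.78,-0.03,0,0,0],[-0.98,0.78,-0.03,0,0,0],[-0.98,0.78,-0.03,0,0,0],[0,0,0,0,0,0],[0,0,0,0,0,0]]]}}

```text
time_s: 18.85
eef_pos: [0.6457, -0.029, 0.4212]
eef_rot: [-0.0, 0.001, 1.0, 0.0]
wrist_force: [-0.3, -1.0, -1.7]
opening: 0.458
grasp_force: 61.7
```

Run:
```python
from h import *
p=Plan(); print(p.p-[0,0,.1547],p.r.apply([0,1,0]))
p.go([.645,-.03,.188],90,tag="down");p.go([.645,-.03,.28],tag="up"); p.go([.407,-.381,.26],36,tag="overD")
p.go([.407,-.381,.024],n=8,tag="down")
```

```text
t 18.85
[ 0.64567431 -0.02895512  0.26650262] [1.84700505e-03 9.99998281e-01 1.64916583e-04]
down SHIFT 3 x [0.01, -0.01, 0.87] 
up SHIFT 4 x [0.0, 0.0, -0.76] 
overD TURN 10 x [0.0, 0.0, 0.94]
overD SHIFT 14 x [-0.34, -0.95, 0.05] 
down SHIFT 8 x [-0.01, 0.0, 0.98]
```

Call:
{"name": "send_rows", "arguments": {"commands": [[[0.01,-0.01,0.87,0,0,0],[0.01,-0.01,0.87,0,0,0],[0.01,-0.01,0.87,0,0,0],[0,0,0,0,0,0]]]}}

```text
time_s: 19.18
eef_pos: [0.6412, -0.032, 0.3374]
eef_rot: [-0.005, 0.003, 1.0, 0.001]
wrist_force: [-2.2, 0.9, -3.9]
opening: 0.46
grasp_force: 61.6
```

Call:
{"name": "send_rows", "arguments": {"commands": [[[0,0,0,0,0,0],[0,0,0,0,0,0],[0,0,0,0,0,0],[0,0,-0.76,0,0,0],[0,0,-0.76,0,0,0],[0,0,-0.76,0,0,0],[0,0,-0.76,0,0,0]]], "jaw": 0.65}}

```text
time_s: 19.77
eef_pos: [0.6443, -0.0318, 0.4385]
eef_rot: [0.002, 0.002, 1.0, -0.001]
wrist_force: [0.0, 0.1, 0.2]
opening: 0.647
grasp_force: 0.0
```

Call:
{"name": "send_rows", "arguments": {"commands": [[[0,0,0,0,0,0.94],[0,0,0,0,0,0.94],[0,0,0,0,0,0.94],[0,0,0,0,0,0.94],[0,0,0,0,0,0.94],[0,0,0,0,0,0.94],[0,0,0,0,0,0.94],[0,0,0,0,0,0.94]]], "jaw": 1}}

```text
time_s: 20.43
eef_pos: [0.6444, -0.0318, 0.4376]
eef_rot: [0.002, 0.372, 0.928, 0.0]
wrist_force: [-0.1, 0.2, 0.2]
opening: 1.001
grasp_force: 0.0
```

Call:
{"name": "send_rows", "arguments": {"commands": [[[0,0,0,0,0,0.94],[0,0,0,0,0,0.94],[-0.34,-0.95,0.05,0,0,0],[-0.34,-0.95,0.05,0,0,0],[-0.34,-0.95,0.05,0,0,0],[-0.34,-0.95,0.05,0,0,0],[-0.34,-0.95,0.05,0,0,0],[-0.34,-0.95,0.05,0,0,0]]]}}

```text
time_s: 21.1
eef_pos: [0.5408, -0.1826, 0.4284]
eef_rot: [0.003, 0.455, 0.891, -0.0]
wrist_force: [-0.3, 0.0, 0.7]
opening: 1.0
grasp_force: 0.0
```

Call:
{"name": "send_rows", "arguments": {"commands": [[[-0.34,-0.95,0.05,0,0,0],[-0.34,-0.95,0.05,0,0,0],[-0.34,-0.95,0.05,0,0,0],[-0.34,-0.95,0.05,0,0,0],[-0.34,-0.95,0.05,0,0,0],[-0.34,-0.95,0.05,0,0,0],[-0.34,-0.95,0.05,0,0,0],[-0.34,-0.95,0.05,0,0,0]]]}}

```text
time_s: 21.77
eef_pos: [0.4037, -0.3826, 0.4164]
eef_rot: [0.002, 0.455, 0.89, -0.001]
wrist_force: [1.0, -0.1, -0.2]
opening: 1.004
grasp_force: 0.0
```

Run:
```python
from h import *
halves()
p=Plan(); print(p.p-[0,0,.1547],p.r.apply([0,1,0]))
p.go([.407,-.381,.024],36,n=8,tag="down")
p.go([.407,-.381,.27],n=9,tag="up");p.go([.549,-.03,.27],90,tag="place")
```

```text
top 0.9 [267. 139.] GREY [181. 192. 189.] ztop 0.187 [ 0.648 -0.05 ] 72 37 -0.9
top 0.86 [278. 173.] GREY [179.  190.5 187. ] ztop 0.184 [ 0.546 -0.089] 77 40 -0.8
top 0.84 [374. 220.] GREY [174. 185. 181.] ztop 0.042 [ 0.405 -0.385] 74 38 -54.3
top 0.65 [280. 143.] GREY [178. 189. 186.] ztop 0.184 [ 0.639 -0.089] 78 42 -0.9
top 0.63 [309. 161.] GREY [176. 187. 184.] ztop 0.184 [ 0.575 -0.162] 80 40 -1.4
top 0.55 [280. 235.] other [138.  56.  21.] ztop 0.043 [ 0.36  -0.089] 77 40 -19.6
top 0.34 [192. 160.] GREY [180. 168. 161.] ztop 0.051 [0.579 0.178] 311 196 -0.8
side 0.93 [254. 166.] GREY [163. 163. 158.] ztop 0.181 [ 0.55  -0.085] 80 44 -1.3
side 0.93 [309. 206.] other [162.  67.  32.] ztop 0.039 [ 0.366 -0.084] 80 43 -24.2
side 0.82 [296. 164.] GREY [126. 127. 124.] ztop 0.039 [ 0.41  -0.381] 79 44 -50.7
side 0.75 [221. 174.] GREY [154. 154. 151.] ztop 0.184 [ 0.653 -0.045] 74 45 1.2
side 0.56 [250. 153.] GREY [192. 196. 192.] ztop 0.181 [ 0.581 -0.141] 80 78 -1.8
side 0.55 [324. 162.] other [43. 59. 95.] ztop 0.038 [ 0.287 -0.388] 72 46 12.6
side 0.48 [228. 162.] GREY [221. 223. 218.] ztop 0.182 [ 0.643 -0.087] 80 44 -1.5
side 0.22 [228. 256.] GREY [142. 129. 121.] ztop 0.066 [0.605 0.179] 276 247 -0.1
t 21.97
[ 0.40419182 -0.3819315   0.26082488] [8.11579845e-01 5.84241455e-01 2.79891831e-04]
down SHIFT 8 x [0.0, 0.01, 0.99] 
up SHIFT 9 x [0.0, 0.0, -0.91] 
place TURN 10 x [0.0, 0.0, -0.95]
place SHIFT 12 x [-0.4, 0.97, 0.0]
```

Call:
{"name": "send_rows", "arguments": {"commands": [[[0,0.01,0.99,0,0,0],[0,0.01,0.99,0,0,0],[0,0.01,0.99,0,0,0],[0,0.01,0.99,0,0,0],[0,0.01,0.99,0,0,0],[0,0.01,0.99,0,0,0],[0,0.01,0.99,0,0,0],[0,0.01,0.94,0,0,0]]]}}

```text
time_s: 22.63
eef_pos: [0.4078, -0.3789, 0.1772]
eef_rot: [0.001, 0.454, 0.891, -0.0]
wrist_force: [0.4, 0.2, 0.7]
opening: 1.001
grasp_force: 0.0
```

Call:
{"name": "send_rows", "arguments": {"commands": [[[0,0,0,0,0,0],[0,0,0,0,0,0],[0,0,0,0,0,0],[0,0,0,0,0,0],[0,0,0,0,0,0],[0,0,0,0,0,0],[0,0,-0.91,0,0,0]]], "jaw": 0}}

```text
time_s: 23.22
eef_pos: [0.4054, -0.3782, 0.2023]
eef_rot: [-0.003, 0.455, 0.89, 0.001]
wrist_force: [-1.2, 0.2, -2.7]
opening: 0.459
grasp_force: 61.3
```

Call:
{"name": "send_rows", "arguments": {"commands": [[[0,0,-0.91,0,0,0],[0,0,-0.91,0,0,0],[0,0,-0.91,0,0,0],[0,0,-0.91,0,0,0],[0,0,-0.91,0,0,0],[0,0,-0.91,0,0,0],[0,0,-0.91,0,0,0],[0,0,-0.91,0,0,0]]]}}

```text
time_s: 23.88
eef_pos: [0.4062, -0.3791, 0.4255]
eef_rot: [0.001, 0.455, 0.89, -0.0]
wrist_force: [0.6, -0.3, -2.9]
opening: 0.457
grasp_force: 61.3
```

Call:
{"name": "send_rows", "arguments": {"commands": [[[0,0,0,0,0,-0.95],[0,0,0,0,0,-0.95],[0,0,0,0,0,-0.95],[0,0,0,0,0,-0.95],[0,0,0,0,0,-0.95],[0,0,0,0,0,-0.95],[0,0,0,0,0,-0.95],[0,0,0,0,0,-0.95]]]}}

```text
time_s: 24.55
eef_pos: [0.4062, -0.3793, 0.424]
eef_rot: [0.0, 0.09, 0.996, -0.0]
wrist_force: [-0.4, 1.4, -1.6]
opening: 0.459
grasp_force: 61.5
```

Call:
{"name": "send_rows", "arguments": {"commands": [[[0,0,0,0,0,-0.95],[0,0,0,0,0,-0.95],[-0.4,0.97,0,0,0,0],[-0.4,0.97,0,0,0,0],[-0.4,0.97,0,0,0,0],[-0.4,0.97,0,0,0,0],[-0.4,0.97,0,0,0,0],[-0.4,0.97,0,0,0,0]]]}}

```text
time_s: 25.22
eef_pos: [0.4775, -0.203, 0.4241]
eef_rot: [0.001, -0.002, 1.0, -0.0]
wrist_force: [0.2, -0.6, -2.3]
opening: 0.46
grasp_force: 61.6
```

Call:
{"name": "send_rows", "arguments": {"commands": [[[-0.4,0.97,0,0,0,0],[-0.4,0.97,0,0,0,0],[-0.4,0.97,0,0,0,0],[-0.4,0.97,0,0,0,0],[-0.4,0.97,0,0,0,0],[-0.4,0.97,0,0,0,0],[0,0,0,0,0,0],[0,0,0,0,0,0]]]}}

```text
time_s: 25.88
eef_pos: [0.5485, -0.0281, 0.4238]
eef_rot: [0.0, -0.004, 1.0, -0.0]
wrist_force: [0.1, -0.6, -2.0]
opening: 0.458
grasp_force: 61.9
```

Run:
```python
from h import *
p=Plan(); print(p.p-[0,0,.1547],p.r.apply([0,1,0]))
p.go([.549,-.032,.188],90,tag="down");p.go([.549,-.032,.29],tag="up"); p.go([.597,-.269,.29],90,tag="overbar")
```

```text
t 25.88
[ 0.54854193 -0.02806111  0.26910659] [-8.59299497e-03  9.99963049e-01 -2.47307904e-04]
down TURN 1 x [0.0, 0.01, 0.09]
down SHIFT 3 x [-0.01, -0.04, 0.9] 
up SHIFT 4 x [0.0, 0.0, -0.85] 
overbar SHIFT 8 x [-0.2, -0.99, 0.0]
```

Call:
{"name": "send_rows", "arguments": {"commands": [[[-0.01,-0.04,0.9,0,0,0.09],[-0.01,-0.04,0.9,0,0,0],[-0.01,-0.04,0.9,0,0,0],[0,0,0,0,0,0]]]}}

```text
time_s: 26.22
eef_pos: [0.547, -0.0341, 0.3369]
eef_rot: [-0.005, 0.003, 1.0, 0.001]
wrist_force: [-1.6, 0.7, -2.9]
opening: 0.455
grasp_force: 61.7
```

Call:
{"name": "send_rows", "arguments": {"commands": [[[0,0,0,0,0,0],[0,0,0,0,0,0],[0,0,0,0,0,0],[0,0,-0.85,0,0,0],[0,0,-0.85,0,0,0],[0,0,-0.85,0,0,0],[0,0,-0.85,0,0,0]]], "jaw": 0.65}}

```text
time_s: 26.8
eef_pos: [0.5496, -0.0335, 0.4478]
eef_rot: [0.002, 0.002, 1.0, -0.001]
wrist_force: [0.1, -0.5, 0.5]
opening: 0.65
grasp_force: 0.0
```

Call:
{"name": "send_rows", "arguments": {"commands": [[[-0.2,-0.99,0,0,0,0],[-0.2,-0.99,0,0,0,0],[-0.2,-0.99,0,0,0,0],[-0.2,-0.99,0,0,0,0],[-0.2,-0.99,0,0,0,0],[-0.2,-0.99,0,0,0,0],[-0.2,-0.99,0,0,0,0],[-0.2,-0.99,0,0,0,0]]]}}

```text
time_s: 27.47
eef_pos: [0.5969, -0.2729, 0.447]
eef_rot: [0.002, 0.002, 1.0, -0.001]
wrist_force: [-0.6, 0.1, -0.1]
opening: 0.65
grasp_force: 0.0
```

Run:
```python
from h import *
halves(); q=imaging.camera("top"); cv2.imwrite("pics/top1.png",cv2.resize(q["image"][80:280,60:460],(800,400)))
C=cloud(q)[q["depth"]>0]; x,y,z=C.T
b=(z>.164)&(z<.18)&(y<-.24)&(y>-.3)&(x>.53)&(x<.66); print("bar",b.sum(),np.round(np.percentile(C[b],[2,50,98],axis=0),3))
p=Plan(); print(p.p-[0,0,.1547],p.r.apply([0,1,0]))
p.go([.597,-.269,.163],90,tag="down")
```

```text
top 0.9 [416. 228.] other [48. 44. 44.] ztop 0.042 [ 0.387 -0.505] 74 39 11.0
top 0.83 [284. 174.] GREY [154.  160.5 157. ] ztop 0.184 [ 0.546 -0.089] 77 40 -1.1
top 0.77 [264. 174.] GREY [121. 129. 127.] ztop 0.188 [ 0.548 -0.041] 74 39 -0.9
top 0.75 [378. 256.] other [ 52. 103. 176.] ztop 0.042 [ 0.284 -0.392] 74 42 13.2
top 0.72 [267. 138.] GREY [222. 231. 230.] ztop 0.187 [ 0.648 -0.051] 72 39 -0.9
top 0.72 [308. 163.] GREY [155.  162.5 160.5] ztop 0.184 [ 0.575 -0.162] 79 40 -0.5
top 0.62 [280. 138.] GREY [221. 230. 228.] ztop 0.184 [ 0.639 -0.091] 78 40 -1.0
top 0.42 [279. 227.] other [253. 131.  43.] ztop 0.043 [ 0.368 -0.084] 71 25 -26.7
side 0.93 [308. 207.] other [190.  78.  33.] ztop 0.039 [ 0.365 -0.084] 80 45 -25.4
side 0.78 [300. 153.] other [55. 50. 50.] ztop 0.039 [ 0.393 -0.5  ] 71 42 13.5
side 0.75 [255. 164.] GREY [133.  136.5 133. ] ztop 0.182 [ 0.55  -0.079] 80 56 -6.7
side 0.73 [218. 170.] GREY [152. 154. 150.] ztop 0.184 [ 0.653 -0.044] 76 44 4.0
side 0.69 [252. 174.] GREY [142. 145. 141.] ztop 0.185 [ 0.551 -0.034] 72 42 5.1
side 0.55 [247. 154.] GREY [141. 144. 141.] ztop 0.181 [ 0.58 -0.13] 99 79 89.1
side 0.55 [324. 162.] other [43. 59. 97.] ztop 0.039 [ 0.29  -0.388] 72 46 13.6
bar 170 [[ 0.531 -0.282  0.165]
 [ 0.565 -0.271  0.171]
 [ 0.657 -0.262  0.177]]
t 27.72
[ 0.59659326 -0.27110786  0.29092765] [ 4.16305774e-03  9.99990893e-01 -9.39850889e-04]
down SHIFT 5 x [0.0, 0.01, 0.85]
```

View pics/top1.png

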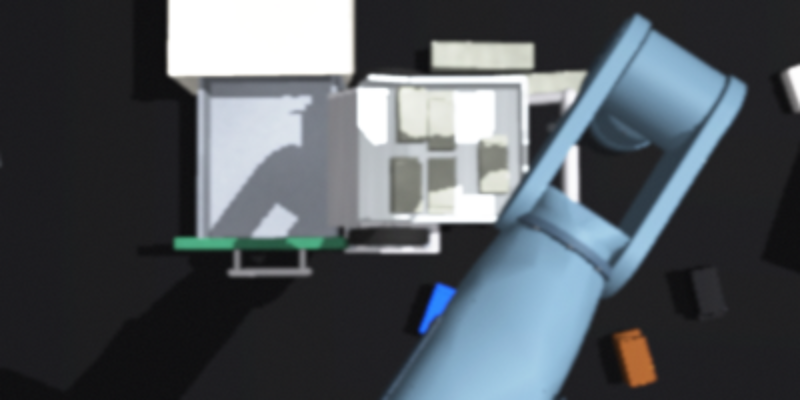

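All five halves are in the skip, at (411,112), (441,120), (405,185), (440,185) and (493,165) in the view. The look-alikes are untouched. Next I'll grip the bar.

Call:
{"name": "send_rows", "arguments": {"commands": [[[0,0.04,0.85,0,0,0],[0,0,0.85,0,0,0],[0,0,0.85,0,0,0],[0,0,0.85,0,0,0],[0,0,0.85,0,0,0],[0,0,0,0,0,0]]]}}

```text
time_s: 28.22
eef_pos: [0.5952, -0.2675, 0.3116]
eef_rot: [-0.003, 0.001, 1.0, 0.002]
wrist_force: [-1.7, 1.0, -1.2]
opening: 0.65
grasp_force: 0.0
```

Call:
{"name": "send_rows", "arguments": {"commands": [[[0,0,0,0,0,0],[0,0,0,0,0,0],[0,0,0,0,0,0],[0,0,0,0,0,0],[0,0,0,0,0,0],[0,0,0,0,0,0],[0,0,0,0,0,0],[0,0,0,0,0,0]]], "jaw": 0}}

```text
time_s: 28.88
eef_pos: [0.5973, -0.2713, 0.3199]
eef_rot: [0.002, 0.002, 1.0, -0.002]
wrist_force: [-0.8, -5.7, 3.9]
opening: 0.237
grasp_force: 59.0
```

Run:
```python
from h import *
s,p,r=pose(); print(p-[0,0,.1547],s["wrist_force"],s["opening"],r.apply([0,1,0]))
f=lambda t:np.array([-.26*np.cos(t)+.095*np.sin(t),.26*np.sin(t)+.095*np.cos(t)])
th=np.linspace(0,1.04,25); d=np.diff(f(th).T,axis=0)/.03
for k in range(0,24,8): print([[0,round(a,2),round(-b,2),0,0,0] for a,b in d[k:k+8]])
```

```text
[ 0.59730708 -0.27129056  0.16516189] [-0.77146118 -5.67363473  3.88620456] 0.23743232925689 [ 0.004247    0.9999802  -0.00464263]
[[0, np.float64(0.15), np.float64(-0.37), 0, 0, 0], [0, np.float64(0.16), np.float64(-0.37), 0, 0, 0], [0, np.float64(0.18), np.float64(-0.36), 0, 0, 0], [0, np.float64(0.19), np.float64(-0.35), 0, 0, 0], [0, np.float64(0.21), np.float64(-0.34), 0, 0, 0], [0, np.float64(0.22), np.float64(-0.33), 0, 0, 0], [0, np.float64(0.24), np.float64(-0.32), 0, 0, 0], [0, np.float64(0.25), np.float64(-0.31), 0, 0, 0]]
[[0, np.float64(0.26), np.float64(-0.3), 0, 0, 0], [0, np.float64(0.28), np.float64(-0.29), 0, 0, 0], [0, np.float64(0.29), np.float64(-0.28), 0, 0, 0], [0, np.float64(0.3), np.float64(-0.26), 0, 0, 0], [0, np.float64(0.31), np.float64(-0.25), 0, 0, 0], [0, np.float64(0.32), np.float64(-0.24), 0, 0, 0], [0, np.float64(0.33), np.float64(-0.22), 0, 0, 0], [0, np.float64(0.34), np.float64(-0.21), 0, 0, 0]]
[[0, np.float64(0.35), np.float64(-0.19), 0, 0, 0], [0, np.float64(0.36), np.float64(-0.18), 0, 0, 0], [0, np.float64(0.37), np.float64(-0.16), 0, 0, 0], [0, np.float64(0.37), np.float64(-0.15), 0, 0, 0], [0, np.float64(0.38), np.float64(-0.13), 0, 0, 0], [0, np.float64(0.38), np.float64(-0.11), 0, 0, 0], [0, np.float64(0.39), np.float64(-0.1), 0, 0, 0], [0, np.float64(0.39), np.float64(-0.08), 0, 0, 0]]
```

Call:
{"name": "send_rows", "arguments": {"commands": [[[0,0.15,-0.37,0,0,0],[0,0.16,-0.37,0,0,0],[0,0.18,-0.36,0,0,0],[0,0.19,-0.35,0,0,0],[0,0.21,-0.34,0,0,0],[0,0.22,-0.33,0,0,0],[0,0.24,-0.32,0,0,0],[0,0.25,-0.31,0,0,0]]]}}

```text
time_s: 29.55
eef_pos: [0.5974, -0.2251, 0.4026]
eef_rot: [0.003, 0.003, 1.0, -0.005]
wrist_force: [3.8, -17.4, 0.6]
opening: 0.235
grasp_force: 58.9
```

Call:
{"name": "send_rows", "arguments": {"commands": [[[0,0,0,0,0,0],[0,0,0,0,0,0]]]}}

```text
time_s: 29.72
eef_pos: [0.5974, -0.2247, 0.4033]
eef_rot: [0.004, 0.002, 1.0, -0.005]
wrist_force: [2.3, -14.6, 0.9]
opening: 0.236
grasp_force: 59.2
```

Call:
{"name": "send_rows", "arguments": {"commands": [[[0,0.24,-0.3,0,0,0],[0,0.26,-0.29,0,0,0],[0,0.28,-0.28,0,0,0],[0,0.29,-0.26,0,0,0],[0,0.3,-0.25,0,0,0],[0,0.31,-0.24,0,0,0],[0,0.32,-0.22,0,0,0],[0,0.33,-0.21,0,0,0]]]}}

```text
time_s: 30.38
eef_pos: [0.5977, -0.1553, 0.467]
eef_rot: [0.005, 0.003, 1.0, -0.007]
wrist_force: [0.7, -16.5, 13.7]
opening: 0.23
grasp_force: 58.4
```

Call:
{"name": "send_rows", "arguments": {"commands": [[[0,0.34,-0.19,0,0,0],[0,0.35,-0.18,0,0,0],[0,0.36,-0.16,0,0,0],[0,0.37,-0.15,0,0,0],[0,0.38,-0.13,0,0,0],[0,0.38,-0.11,0,0,0],[0,0.39,-0.1,0,0,0]]]}}

```text
time_s: 30.97
eef_pos: [0.598, -0.0763, 0.4993]
eef_rot: [0.007, 0.003, 1.0, -0.004]
wrist_force: [2.6, -9.4, 0.1]
opening: 0.231
grasp_force: 64.0
```

Run:
```python
from h import *
s,p,r=pose(); g=p-[0,0,.1547]; print(g,s["wrist_force"],s["opening"],r.apply([0,0,1]))
v=[g[1]+.011,g[2]-.067]; print("theta",np.arctan2(.095,-.26)-np.arctan2(v[1],v[0]))
q=imaging.camera("side"); cv2.imwrite("pics/side2.png",q["image"][100:340,60:420])
```

```text
[ 0.59804673 -0.07625281  0.34462292] [ 2.61841268 -9.3807107   0.05273024] 0.2311068504397476 [ 0.01401317 -0.00879193 -0.99986316]
theta 0.9896311640124225
```

View pics/side2.png

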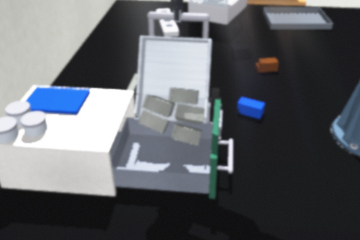

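At about 0.99 rad, the halves are sliding out over the lip, around (170,115). I'll go a little further and dwell.

Call:
{"name": "send_rows", "arguments": {"commands": [[[0,0.36,-0.08,0,0,0],[0,0.1,0,0,0,0],[0,0,0,0,0,0],[0,0,0,0,0,0],[0,0,0,0,0,0],[0,0,0,0,0,0],[0,0,0,0,0,0],[0,0,0,0,0,0]]]}}

```text
time_s: 31.68
eef_pos: [0.5982, -0.0628, 0.5017]
eef_rot: [0.007, 0.003, 1.0, -0.004]
wrist_force: [1.9, -7.8, 19.3]
opening: 0.231
grasp_force: 67.9
```

Call:
{"name": "send_rows", "arguments": {"commands": [[[0,0,0,0,0,0],[0,0,0,0,0,0],[0,0,0,0,0,0],[0,0,0,0,0,0],[0,0,0,0,0,0],[0,0,0,0,0,0],[0,0,0,0,0,0],[0,0,0,0,0,0]]]}}

```text
time_s: 32.35
eef_pos: [0.5982, -0.0628, 0.5017]
eef_rot: [0.007, 0.003, 1.0, -0.004]
wrist_force: [1.1, -7.2, 20.1]
opening: 0.229
grasp_force: 67.9
```

Run:
```python
from h import *
halves()
s,p,r=pose(); g=p-[0,0,.1547]; print(g,s["wrist_force"],s["opening"])
v=[g[1]+.011,g[2]-.067]; print("theta",np.arctan2(.095,-.26)-np.arctan2(v[1],v[0]))
q=imaging.camera("side"); cv2.imwrite("pics/side3.png",cv2.resize(q["image"][100:340,60:420],(720,480)))
```

```text
top 0.93 [215. 171.] GREY [110. 117. 115.] ztop 0.132 [0.56  0.092] 80 27 -0.5
top 0.92 [414. 226.] other [48.5 45.  45. ] ztop 0.042 [ 0.387 -0.506] 74 40 13.8
top 0.87 [204. 145.] GREY [131.5 140.5 139. ] ztop 0.096 [0.644 0.139] 80 41 -9.4
top 0.75 [252. 163.] GREY [191. 187. 181.] ztop 0.299 [ 0.546 -0.028] 102 63 -3.8
top 0.65 [208. 130.] GREY [185. 193. 189.] ztop 0.056 [0.69  0.147] 48 29 -73.2
top 0.6 [206. 176.] GREY [123. 132. 130.] ztop 0.057 [0.557 0.153] 78 41 -7.7
top 0.56 [380. 258.] other [ 53. 107. 183.] ztop 0.042 [ 0.285 -0.391] 73 40 11.8
top 0.5 [282. 237.] other [253. 138.  46.] ztop 0.042 [ 0.36  -0.094] 76 29 -24.7
side 0.91 [309. 208.] other [175.  72.  32.] ztop 0.039 [ 0.366 -0.086] 80 43 -20.5
side 0.87 [200. 248.] GREY [128. 130. 126.] ztop 0.053 [0.679 0.161] 86 37 -27.8
side 0.86 [211. 232.] GREY [131. 133. 130.] ztop 0.094 [0.648 0.143] 80 44 -9.2
side 0.84 [245. 217.] GREY [137. 140. 136.] ztop 0.129 [0.565 0.105] 80 21 -5.1
side 0.67 [323. 161.] other [40. 55. 92.] ztop 0.039 [ 0.289 -0.389] 77 48 11.8
side 0.63 [247. 233.] GREY [128. 132. 128.] ztop 0.073 [0.561 0.118] 56 35 -0.9
side 0.62 [243. 250.] GREY [123. 125. 121.] ztop 0.054 [0.562 0.154] 81 47 -8.3
side 0.48 [301. 152.] other [52. 48. 48.] ztop 0.039 [ 0.393 -0.499] 73 42 12.5
[ 0.59817602 -0.06278838  0.34699962] [ 2.05727938 -8.00714557 18.50812213] 0.23784257709820072
theta 1.0375902289582526
```

View pics/side3.png

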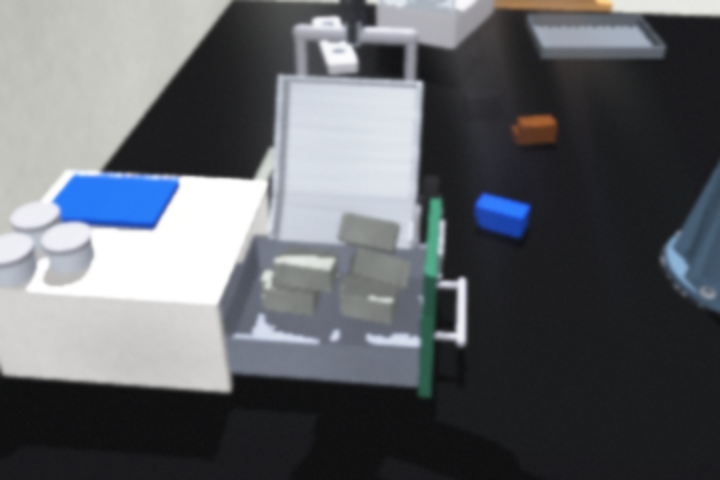

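The halves are in the drawer, in two heaps at (290,285) and (370,270) in the crop. The top one leans at the skip's lip. Now I'll lower the skip along the reverse arc.

Call:
{"name": "send_rows", "arguments": {"commands": [[[0,-0.1,0,0,0,0],[0,-0.36,0.08,0,0,0],[0,-0.39,0.1,0,0,0],[0,-0.38,0.11,0,0,0],[0,-0.38,0.13,0,0,0],[0,-0.37,0.15,0,0,0],[0,-0.36,0.16,0,0,0],[0,-0.35,0.18,0,0,0]]]}}

```text
time_s: 33.27
eef_pos: [0.5979, -0.1428, 0.471]
eef_rot: [0.005, 0.002, 1.0, -0.002]
wrist_force: [5.1, -4.7, 6.3]
opening: 0.233
grasp_force: 71.2
```

Call:
{"name": "send_rows", "arguments": {"commands": [[[0,-0.34,0.19,0,0,0],[0,-0.33,0.21,0,0,0],[0,-0.32,0.22,0,0,0],[0,-0.31,0.24,0,0,0],[0,-0.3,0.25,0,0,0],[0,-0.29,0.26,0,0,0],[0,-0.28,0.28,0,0,0],[0,-0.26,0.29,0,0,0]]]}}

```text
time_s: 33.93
eef_pos: [0.5976, -0.2158, 0.4106]
eef_rot: [0.003, 0.002, 1.0, -0.001]
wrist_force: [3.6, -4.8, 2.5]
opening: 0.23
grasp_force: 77.5
```

Call:
{"name": "send_rows", "arguments": {"commands": [[[0,-0.24,0.3,0,0,0],[0,-0.25,0.31,0,0,0],[0,-0.24,0.32,0,0,0],[0,-0.22,0.33,0,0,0],[0,-0.21,0.34,0,0,0],[0,-0.19,0.35,0,0,0],[0,-0.18,0.36,0,0,0],[0,-0.16,0.37,0,0,0]]]}}

```text
time_s: 34.6
eef_pos: [0.5974, -0.2664, 0.329]
eef_rot: [0.002, 0.002, 1.0, -0.001]
wrist_force: [3.7, -5.0, 0.7]
opening: 0.232
grasp_force: 84.4
```

Call:
{"name": "send_rows", "arguments": {"commands": [[[0,-0.15,0.35,0,0,0],[0,0,0,0,0,0],[0,0,0,0,0,0],[0,0,0,0,0,0]]]}}

```text
time_s: 34.93
eef_pos: [0.5974, -0.2706, 0.318]
eef_rot: [0.002, 0.002, 1.0, -0.001]
wrist_force: [5.2, -5.5, -4.0]
opening: 0.226
grasp_force: 85.4
```

Call:
{"name": "send_rows", "arguments": {"commands": [[[0,0,0,0,0,0],[0,0,0,0,0,0],[0,0,0,0,0,0],[0,0,-0.9,0,0,0],[0,0,-0.9,0,0,0],[0,0,-0.9,0,0,0],[0,0,-0.9,0,0,0],[0,0,-0.9,0,0,0]]], "jaw": 0.65}}

```text
time_s: 35.6
eef_pos: [0.5964, -0.2695, 0.4539]
eef_rot: [0.0, 0.002, 1.0, 0.0]
wrist_force: [0.0, -0.9, 0.6]
opening: 0.648
grasp_force: 0.0
```

Run:
```python
from h import *
halves()
s,p,r=pose(); g=p-[0,0,.1547]; print(g,s["wrist_force"],s["opening"],r.apply([0,0,1]),s["time_s"])
q=imaging.camera("side"); cv2.imwrite("pics/side4.png",cv2.resize(q["image"][100:340,60:420],(720,480)))
```

```text
top 0.96 [212. 172.] GREY [85. 91. 89.] ztop 0.122 [0.574 0.12 ] 42 41 -17.3
top 0.86 [414. 228.] other [34. 31. 31.] ztop 0.042 [ 0.387 -0.506] 73 42 11.2
top 0.66 [377. 258.] other [ 38.  78. 137.] ztop 0.042 [ 0.284 -0.392] 75 41 14.5
top 0.61 [204. 141.] GREY [175. 186. 183.] ztop 0.096 [0.644 0.139] 80 40 -7.7
top 0.6 [200. 176.] GREY [91. 98. 96.] ztop 0.057 [0.553 0.162] 70 30 4.6
side 0.94 [309. 208.] other [186.  76.  35.] ztop 0.039 [ 0.366 -0.086] 81 47 -18.1
side 0.93 [202. 249.] GREY [133. 135. 131.] ztop 0.053 [0.678 0.163] 83 32 -25.6
side 0.9 [246. 227.] GREY [130. 133. 130.] ztop 0.117 [0.578 0.124] 46 41 74.5
side 0.74 [325. 162.] other [46. 60. 95.] ztop 0.039 [ 0.291 -0.385] 73 46 24.6
side 0.69 [243. 250.] GREY [126. 128. 125.] ztop 0.054 [0.562 0.157] 81 42 -13.2
side 0.51 [300. 149.] other [64. 59. 58.] ztop 0.039 [ 0.392 -0.501] 76 43 13.2
[ 0.59663431 -0.26967077  0.29876872] [-0.08363036 -0.78911125 -0.37311056] 0.6483902227476146 [ 0.00192695 -0.00116378 -0.99999747] 35.8
```

View pics/side4.png

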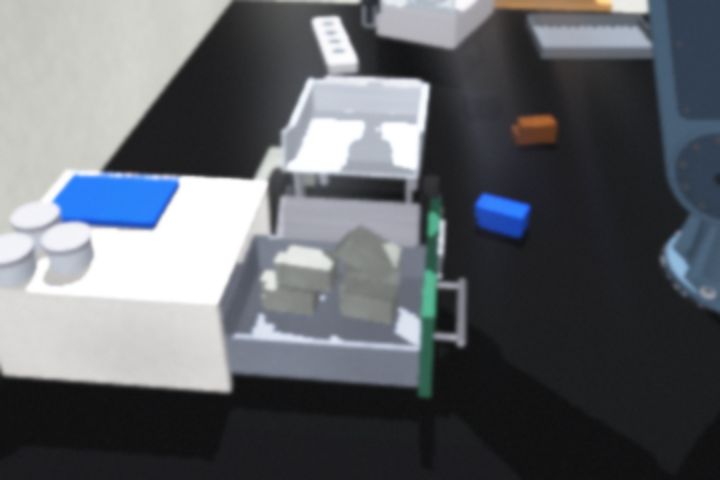

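The skip is empty and back on its legs. The drawer's right heap has one half resting tilted on top, at (368,250). I'll check the heap height.

Run:
```python
from h import *
for n in("top","side"):
    q=imaging.camera(n); C=cloud(q)
    m=(q["depth"]>0)&(C[...,0]>.5)&(C[...,0]<.74)&(C[...,1]>.06)&(C[...,1]<.28)
    im=q["image"].astype(int); 
    for lo,hi in((.075,.1),(.1,.115),(.115,.125),(.125,.15)):
        k=m&(C[...,2]>lo)&(C[...,2]<=hi); P=C[k]
        if len(P): print(n,lo,hi,len(P),np.round(P.min(0),3),np.round(P.max(0),3))
    h=np.zeros((11,12))
    for i in range(11):
        for j in range(12):
            k=m&(abs(C[...,0]-.51-.02*j)<.01)&(abs(C[...,1]-.27+.02*i)<.01)
            h[i,j]=C[k][:,2].max()*1000 if k.any() else 0
    print("rows y .27->.07, cols x .51->.73"); print(h.astype(int))
```

```text
top 0.075 0.1 909 [0.5   0.06  0.075] [0.732 0.277 0.1  ]
top 0.1 0.115 172 [0.528 0.063 0.1  ] [0.661 0.153 0.115]
top 0.115 0.125 112 [0.553 0.1   0.115] [0.596 0.141 0.125]
top 0.125 0.15 388 [0.561 0.06  0.125] [0.74  0.279 0.15 ]
rows y .27->.07, cols x .51->.73
[[ 78  74  76  75  76  76  76  76  75  75 151 156]
 [ 21  19  19  20  23  18  20  17  19  18 151 155]
 [ 24  19  19  19  19  20  20  20  19  19 154 155]
 [ 20  23  18  19  18  19  19  18  20  19 151 154]
 [ 20  18  21  19  22  20  18  21  19  21 149 155]
 [ 53  59  59  59  54  96  92  89  58  60 154 154]
 [ 55  88 105 123 129 100  98  98 100  95 153 156]
 [ 91 106 118 127 133 103  97  99  99  95 152 158]
 [ 92 109 119 128 130 103  20  97  99  20 155 154]
 [ 79  83 100 119 106  19  18  16  19  20 155 156]
 [ 99  97  97 102  96  95  96  95  95  94 155 153]]
side 0.075 0.1 1223 [0.5   0.06  0.075] [0.705 0.17  0.1  ]
side 0.1 0.115 177 [0.513 0.061 0.1  ] [0.675 0.146 0.115]
side 0.115 0.125 96 [0.557 0.061 0.115] [0.727 0.147 0.125]
side 0.125 0.15 336 [0.577 0.06  0.125] [0.74 0.28 0.15]
rows y .27->.07, cols x .51->.73
[[ 72  72  73  71  73  72  72  72  72  72  72 151]
 [  0   0   0   0   0   0   0   0   0   0   0 151]
 [  0   0   0   0   0   0   0   0   0   0   0 151]
 [ 15  16  16  16  16  15  15  15  16  15  15 153]
 [ 16  52  57  16  15  17  15  15  15  18  15 150]
 [ 16  55  56  56  56  95  95  95  93  56  52 152]
 [ 15  91 108 120 127 109  95  95  97  93  54 152]
 [ 16  97 111 126 129 111  96  96  95  93  54 151]
 [ 15 101 115 126 118  99   0   0   0   0   0 150]
 [ 83  83   0   0   0  81  81  82  87  79  17 151]
 [100 103 101 100  99  98 100 100 100  99  95 151]]
```

The heap peaks at about 0.131 m against the 0.139 m limit. I'll take a closer look at the top half and spread it for safety.

Run:
```python
from h import *
q=imaging.camera("top"); a=q["image"][115:205,170:260]; a=cv2.convertScaleAbs(a,alpha=1.3)
b=imaging.camera("side")["image"][190:290,180:280]
cv2.imwrite("pics/heap.png",np.hstack([cv2.resize(a,(400,400),interpolation=3),cv2.resize(b,(400,400),interpolation=3)]))
C=cloud(q); m=(q["depth"]>0)&(C[...,2]>.1)&(C[...,2]<.14)&(C[...,0]>.5)&(C[...,0]<.62)&(C[...,1]>.085)&(C[...,1]<.17)
from scipy.spatial import KDTree
P=C[m]; T=KDTree(P); k=[np.linalg.svd(P[i]-P[i].mean(0))[2][2] for i in T.query_ball_point(P,.01)]
k=np.array(k); k*=np.sign(k[:,2:])
for lo,hi in((.5,.55),(.55,.585),(.585,.62)):
    s=(P[:,0]>lo)&(P[:,0]<hi); print(lo,s.sum(),np.round(np.median(k[s],0),2),np.round(P[s].mean(0),3),np.round(P[s].min(0),3),np.round(P[s].max(0),3))
```

```text
0.5 58 [-0.42  0.12  0.9 ] [0.542 0.117 0.104] [0.528 0.101 0.1  ] [0.549 0.138 0.11 ]
0.55 176 [-0.46  0.09  0.84] [0.567 0.119 0.117] [0.551 0.098 0.103] [0.585 0.141 0.132]
0.585 68 [ 0.7  -0.07  0.61] [0.593 0.12  0.113] [0.585 0.098 0.1  ] [0.604 0.141 0.13 ]
```

View pics/heap.png

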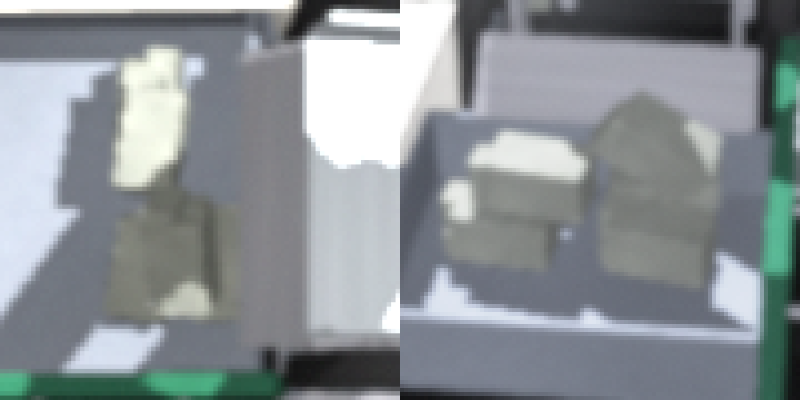

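The heap view shows the top half tilted about 27° at world (.562,.120). It sits over a front half and a rear half by the apron. I'll grip it across its width and move it to the free strip at y≈0.222.

Run:
```python
from h import *
p=Plan()
p.go([.562,.120,.299],79,tag="over"); p.go([.562,.120,.110],n=8,tag="down")
p.go([.562,.120,.21],tag="up"); p.go([.565,.222,.21],90,tag="side"); p.go([.565,.222,.08],tag="down");p.go([.565,.222,.28],tag="up")
```

```text
t 36.05
over TURN 2 x [0.01, -0.01, 0.94]
over SHIFT 13 x [0.28, 0.96, -0.01] 
down SHIFT 8 x [-0.01, 0.01, 0.79] 
up SHIFT 4 x [0.01, -0.01, -0.84] 
side TURN 2 x [0.0, 0.0, -0.96]
side SHIFT 4 x [-0.03, 0.85, 0.0] 
down SHIFT 5 x [0.0, 0.0, 0.87] 
up SHIFT 7 x [0.0, 0.0, -0.95]
```

Call:
{"name": "send_rows", "arguments": {"commands": [[[0,0,0,0,0,0.94],[0,0,0,0,0,0.94],[0.28,0.96,0,0,0,0],[0.28,0.96,0,0,0,0],[0.28,0.96,0,0,0,0],[0.28,0.96,0,0,0,0],[0.28,0.96,0,0,0,0],[0.28,0.96,0,0,0,0]]], "jaw": 0.7}}

```text
time_s: 36.72
eef_pos: [0.5796, -0.0894, 0.4511]
eef_rot: [-0.001, 0.096, 0.995, 0.0]
wrist_force: [-0.0, -0.1, 0.5]
opening: 0.695
grasp_force: 0.0
```

Call:
{"name": "send_rows", "arguments": {"commands": [[[0.28,0.96,0,0,0,0],[0.28,0.96,0,0,0,0],[0.28,0.96,0,0,0,0],[0.28,0.96,0,0,0,0],[0.28,0.96,0,0,0,0],[0.28,0.96,0,0,0,0],[0.28,0.96,0,0,0,0],[0,0,0,0,0,0]]]}}

```text
time_s: 37.38
eef_pos: [0.5597, 0.1228, 0.4513]
eef_rot: [-0.001, 0.094, 0.996, 0.001]
wrist_force: [-0.1, 0.2, -0.1]
opening: 0.704
grasp_force: 0.0
```

Call:
{"name": "send_rows", "arguments": {"commands": [[[0,0,0.84,0,0,0],[0,0,0.84,0,0,0],[0,0,0.84,0,0,0],[0,0,0.84,0,0,0],[0,0,0,0,0,0],[0,0,0,0,0,0]]]}}

```text
time_s: 37.88
eef_pos: [0.5603, 0.118, 0.3497]
eef_rot: [-0.002, 0.096, 0.995, -0.0]
wrist_force: [0.4, -0.2, 0.2]
opening: 0.699
grasp_force: 0.0
```

Run:
```python
from h import *
p=Plan(); print(p.p-[0,0,.1547],p.r.apply([0,1,0]))
p.go([.562,.120,.110],79,tag="down")
```

```text
t 37.88
[0.56025608 0.11801835 0.194965  ] [ 1.90918633e-01  9.81605399e-01 -9.57656165e-04]
down SHIFT 3 x [-0.02, 0.03, 0.94]
```

Call:
{"name": "send_rows", "arguments": {"commands": [[[-0.02,0.03,0.7,0,0,0],[-0.02,0.03,0.7,0,0,0],[-0.02,0.03,0.7,0,0,0],[0,0,0.7,0,0,0],[0,0,0,0,0,0],[0,0,0,0,0,0]]]}}

```text
time_s: 38.38
eef_pos: [0.5635, 0.1205, 0.2682]
eef_rot: [-0.0, 0.096, 0.995, -0.0]
wrist_force: [0.6, -0.2, -0.2]
opening: 0.7
grasp_force: 0.0
```

Call:
{"name": "send_rows", "arguments": {"commands": [[[0,0,0,0,0,0],[0,0,0,0,0,0],[0,0,0,0,0,0],[0,0,0,0,0,0],[0,0,0,0,0,0]]], "jaw": 0}}

```text
time_s: 38.8
eef_pos: [0.5642, 0.1205, 0.2701]
eef_rot: [0.002, 0.096, 0.995, -0.0]
wrist_force: [-0.2, -1.8, 6.4]
opening: 0.478
grasp_force: 57.9
```

Call:
{"name": "send_rows", "arguments": {"commands": [[[0,0,-0.42,0,0,0],[0,0,-0.42,0,0,0],[0,0,-0.84,0,0,0],[0,0,-0.84,0,0,0],[0,0,-0.84,0,0,0],[0,0,0,0,0,0]]]}}

```text
time_s: 39.3
eef_pos: [0.5646, 0.121, 0.3754]
eef_rot: [0.005, 0.096, 0.995, 0.001]
wrist_force: [2.5, 0.6, -0.8]
opening: 0.48
grasp_force: 58.7
```

Call:
{"name": "send_rows", "arguments": {"commands": [[[0,0,0,0,0,-0.96],[0,0,0,0,0,-0.96],[0,0.84,0,0,0,0],[0,0.84,0,0,0,0],[0,0.84,0,0,0,0],[0,0.84,0,0,0,0],[0,0,0,0,0,0]]]}}

```text
time_s: 39.88
eef_pos: [0.5621, 0.2252, 0.368]
eef_rot: [-0.0, -0.002, 1.0, 0.001]
wrist_force: [-0.4, 0.0, -2.7]
opening: 0.482
grasp_force: 59.0
```

Call:
{"name": "send_rows", "arguments": {"commands": [[[0,0,0.9,0,0,0],[0,0,0.9,0,0,0],[0,0,0.9,0,0,0],[0,0,0.6,0,0,0],[0,0,0.5,0,0,0],[0,0,0.5,0,0,0],[0,0,0.3,0,0,0],[0,0,0,0,0,0]]]}}

```text
time_s: 40.55
eef_pos: [0.5633, 0.2213, 0.2297]
eef_rot: [0.0, 0.0, 1.0, 0.0]
wrist_force: [-0.4, 0.3, -2.6]
opening: 0.453
grasp_force: 64.1
```

Run:
```python
from h import *
s,p,r=pose(); print(p-[0,0,.1547],s["wrist_force"],s["opening"])
q=imaging.camera("side"); cv2.imwrite("pics/side5.png",cv2.resize(q["image"][160:340,120:340],(660,540)))
```

```text
[0.5633156  0.22131903 0.0749986 ] [-0.40269587  0.25855005 -2.5658333 ] 0.4529397257832244
```

View pics/side5.png

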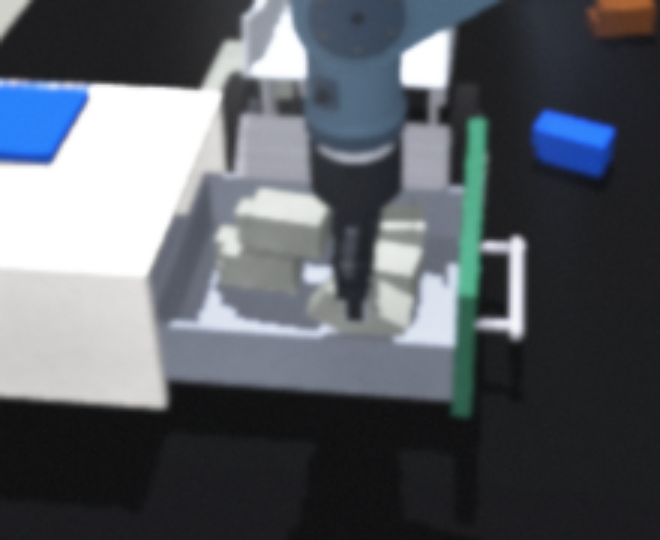

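Call:
{"name": "send_rows", "arguments": {"commands": [[[0,0,0,0,0,0],[0,0,0,0,0,0],[0,0,0,0,0,0],[0,0,-0.5,0,0,0],[0,0,-0.9,0,0,0],[0,0,-0.9,0,0,0],[0,0,-0.9,0,0,0],[0,0,-0.9,0,0,0]]], "jaw": 0.65}}

```text
time_s: 41.27
eef_pos: [0.5629, 0.2215, 0.3548]
eef_rot: [0.0, -0.0, 1.0, 0.0]
wrist_force: [0.2, -0.1, -0.1]
opening: 0.648
grasp_force: 0.0
```

Call:
{"name": "send_rows", "arguments": {"commands": [[[0,0,-0.9,0,0,0],[0,0,-0.9,0,0,0],[0.95,-0.25,0,0,0,0],[0.95,-0.25,0,0,0,0],[0.95,-0.25,0,0,0,0],[0.95,-0.25,0,0,0,0],[0.95,-0.25,0,0,0,0],[0.95,-0.25,0,0,0,0]]], "jaw": 0}}

```text
time_s: 41.93
eef_pos: [0.3905, 0.1761, 0.4073]
eef_rot: [0.0, -0.0, 1.0, -0.0]
wrist_force: [0.4, 0.1, 0.9]
opening: -0.001
grasp_force: 0.0
```

Run:
```python
from h import *
halves()
for n in("top","side"):
    q=imaging.camera(n); C=cloud(q); k=(q["depth"]>0)&(C[...,0]>.5)&(C[...,0]<.70)&(C[...,1]>.1)&(C[...,1]<.26); P=C[k]; print(n,"max z",np.round(np.sort(P[:,2])[-5:],3))
    k=(q["depth"]>0)&(abs(C[...,2]-.14)<.008)&(C[...,0]>.44)&(C[...,0]<.5)&(C[...,1]>.03)&(C[...,1]<.33); print(np.round(np.percentile(C[k],[3,50,97],axis=0),3))
p=Plan(); print(p.p-[0,0,.1547])
p.go([.395,.177,.275],90,tag="over"); p.go([.395,.177,.125],tag="down")
```

```text
top 0.89 [206. 177.] GREY [159. 170. 167.] ztop 0.056 [0.554 0.152] 79 39 -9.4
top 0.77 [378. 257.] other [ 33.  69. 123.] ztop 0.042 [ 0.284 -0.392] 72 40 12.7
top 0.75 [204. 148.] GREY [158. 169. 166.] ztop 0.096 [0.639 0.14 ] 78 39 -9.9
top 0.66 [414. 227.] other [30. 28. 28.] ztop 0.042 [ 0.387 -0.505] 75 41 12.7
top 0.6 [210. 132.] GREY [152.  162.5 160. ] ztop 0.057 [0.696 0.138] 30 22 68.0
top 0.59 [217. 175.] GREY [86. 91. 89.] ztop 0.057 [0.554 0.101] 78 32 -0.3
top 0.59 [183. 169.] GREY [158. 170. 166.] ztop 0.056 [0.577 0.219] 76 39 0.1
top 0.56 [280. 235.] other [224.  92.  28.] ztop 0.043 [ 0.362 -0.089] 79 39 -19.1
top 0.23 [341. 118.] GREY [143. 153. 150.] ztop 0.042 [ 0.716 -0.285] 107 39 -87.8
side 0.97 [202. 248.] GREY [121. 123. 120.] ztop 0.053 [0.675 0.159] 86 37 -25.1
side 0.88 [237. 261.] GREY [200. 204. 199.] ztop 0.054 [0.58  0.224] 80 43 -0.9
side 0.88 [309. 208.] other [166.  69.  33.] ztop 0.039 [ 0.366 -0.084] 80 44 -18.5
side 0.85 [247. 235.] GREY [134. 137. 134.] ztop 0.054 [0.558 0.099] 79 46 6.5
side 0.63 [244. 248.] GREY [175. 178. 174.] ztop 0.053 [0.562 0.17 ] 81 74 -14.1
side 0.62 [216. 232.] GREY [133.  136.  132.5] ztop 0.094 [0.644 0.146] 79 39 -7.6
side 0.61 [296. 150.] other [67. 61. 58.] ztop 0.038 [ 0.415 -0.493] 40 29 -66.8
side 0.43 [328. 164.] other [37. 52. 85.] ztop 0.039 [ 0.277 -0.39 ] 49 42 14.3
top max z [0.099 0.099 0.099 0.1   0.103]
[[0.46  0.058 0.138]
 [0.467 0.18  0.143]
 [0.475 0.29  0.147]]
side max z [0.096 0.096 0.096 0.096 0.096]
[[0.464 0.066 0.137]
 [0.471 0.205 0.142]
 [0.479 0.3   0.144]]
t 42.23
[0.3928538  0.17655061 0.25311697]
over SHIFT 1 x [-0.07, 0.02, -0.73] 
down SHIFT 6 x [0.0, 0.0, 0.83]
```

The heap is spread: all five halves lie in the drawer and the highest point is 0.10 m. Now I'll push the drawer home.

Call:
{"name": "send_rows", "arguments": {"commands": [[[0,0,0.85,0,0,0],[0,0,0.85,0,0,0],[0,0,0.85,0,0,0],[0,0,0.85,0,0,0],[0,0,0.85,0,0,0],[0,0,0,0,0,0],[-0.6,0,0,0,0,0],[-0.6,0,0,0,0,0]]]}}

```text
time_s: 42.9
eef_pos: [0.429, 0.1767, 0.2799]
eef_rot: [-0.0, -0.0, 1.0, -0.0]
wrist_force: [0.3, -0.0, 0.9]
opening: 0.001
grasp_force: 0.0
```

Call:
{"name": "send_rows", "arguments": {"commands": [[[-0.2,0,0,0,0,0],[-0.2,0,0,0,0,0],[-0.2,0,0,0,0,0],[-0.3,0,0,0,0,0],[-0.3,0,0,0,0,0],[-0.3,0,0,0,0,0],[-0.4,0,0,0,0,0],[-0.4,0,0,0,0,0]]]}}

```text
time_s: 43.57
eef_pos: [0.4973, 0.1764, 0.2795]
eef_rot: [-0.001, -0.0, 1.0, -0.0]
wrist_force: [-3.4, -2.2, 1.5]
opening: -0.001
grasp_force: 1.6
```

Call:
{"name": "send_rows", "arguments": {"commands": [[[-0.4,0,0,0,0,0],[-0.4,0,0,0,0,0],[-0.4,0,0,0,0,0],[-0.4,0,0,0,0,0],[-0.4,0,0,0,0,0],[-0.4,0,0,0,0,0],[-0.4,0,0,0,0,0],[-0.4,0,0,0,0,0]]]}}

```text
time_s: 44.23
eef_pos: [0.5936, 0.1762, 0.2793]
eef_rot: [-0.001, -0.0, 1.0, -0.0]
wrist_force: [-2.4, -1.6, 1.2]
opening: 0.001
grasp_force: 1.6
```

Run:
```python
from h import *
s,p,r=pose(); print(p-[0,0,.1547],s["wrist_force"])
q=imaging.camera("side"); C=cloud(q); k=(q["depth"]>0)&(abs(C[...,2]-.139)<.006)&(C[...,0]>.4)&(C[...,0]<.69)&(C[...,1]>.2)&(C[...,1]<.33); print(np.round(np.percentile(C[k],[3,50,97],axis=0),3))
```

```text
[0.59360866 0.17618227 0.12464871] [-2.42312961 -1.56048211  1.20697941]
[[0.606 0.204 0.134]
 [0.613 0.258 0.142]
 [0.622 0.3   0.144]]
```

Call:
{"name": "send_rows", "arguments": {"commands": [[[-0.4,0,0,0,0,0],[-0.4,0,0,0,0,0],[-0.4,0,0,0,0,0],[-0.4,0,0,0,0,0],[-0.3,0,0,0,0,0],[-0.3,0,0,0,0,0],[-0.3,0,0,0,0,0],[-0.2,0,0,0,0,0]]]}}

```text
time_s: 44.95
eef_pos: [0.6747, 0.1764, 0.2795]
eef_rot: [0.0, -0.0, 1.0, -0.0]
wrist_force: [-5.5, -1.6, 2.2]
opening: 0.004
grasp_force: 2.5
```

Call:
{"name": "send_rows", "arguments": {"commands": [[[-0.15,0,0,0,0,0],[-0.15,0,0,0,0,0],[-0.15,0,0,0,0,0],[-0.15,0,0,0,0,0]]]}}

```text
time_s: 45.28
eef_pos: [0.6914, 0.1765, 0.2795]
eef_rot: [-0.002, -0.0, 1.0, -0.0]
wrist_force: [-3.9, -2.4, 0.7]
opening: 0.004
grasp_force: 1.5
```

Run:
```python
from h import *
s,p,r=pose(); print(p-[0,0,.1547],s["wrist_force"])
q=imaging.camera("side"); C=cloud(q); k=(q["depth"]>0)&(abs(C[...,2]-.139)<.006)&(C[...,0]>.4)&(C[...,0]<.80)&(C[...,1]>.2)&(C[...,1]<.298); print(np.round(np.percentile(C[k],[3,50,97],axis=0),3))
cv2.imwrite("pics/side6.png",cv2.resize(q["image"][140:320,80:320],(720,540)))
```

```text
[0.69138255 0.17650298 0.12481576] [-3.93408764 -2.3508224   0.66627429]
[[0.704 0.205 0.135]
 [0.711 0.253 0.142]
 [0.722 0.296 0.144]]
```

View pics/side6.png

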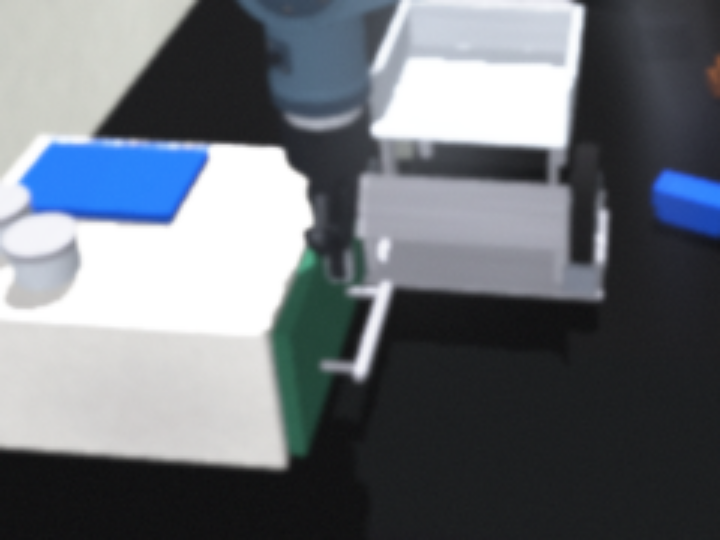

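The front at (320,350) is nearly flush with the cabinet. I'll push slowly through the catch.

Call:
{"name": "send_rows", "arguments": {"commands": [[[-0.12,0,0,0,0,0],[-0.12,0,0,0,0,0],[-0.12,0,0,0,0,0],[0,0,0,0,0,0]]]}}

```text
time_s: 45.67
eef_pos: [0.6966, 0.1769, 0.2796]
eef_rot: [-0.013, -0.001, 1.0, -0.002]
wrist_force: [-50.7, -8.0, 31.5]
opening: -0.002
grasp_force: 25.5
```

Call:
{"name": "send_rows", "arguments": {"commands": [[[-0.1,0,0,0,0,0],[-0.1,0,0,0,0,0],[0,0,0,0,0,0]]]}}

```text
time_s: 45.92
eef_pos: [0.6988, 0.1773, 0.2796]
eef_rot: [-0.02, -0.002, 1.0, -0.003]
wrist_force: [-76.8, -10.9, 47.1]
opening: 0.001
grasp_force: 39.2
```

It's against the stop, so I'll back off and check.

Call:
{"name": "send_rows", "arguments": {"commands": [[[0.3,0,0,0,0,0],[0.5,0,0,0,0,0],[0.8,0,0,0,0,0],[0.9,0,0,0,0,0],[0.9,0,-0.3,0,0,0],[0.9,0,-0.9,0,0,0],[0.9,0,-0.9,0,0,0],[0.9,0,-0.9,0,0,0]]]}}

```text
time_s: 46.58
eef_pos: [0.5244, 0.1766, 0.3702]
eef_rot: [0.0, -0.0, 1.0, 0.0]
wrist_force: [0.6, -0.1, 1.2]
opening: 0.002
grasp_force: 0.0
```

Call:
{"name": "send_rows", "arguments": {"commands": [[[0.9,0,-0.9,0,0,0],[0.9,0,-0.9,0,0,0],[0.9,0,0,0,0,0],[0,0,0,0,0,0],[0,0,0,0,0,0]]]}}

```text
time_s: 47.0
eef_pos: [0.4441, 0.1768, 0.4245]
eef_rot: [0.002, -0.001, 1.0, 0.0]
wrist_force: [-0.2, 0.6, -0.7]
opening: 0.002
grasp_force: 0.0
```

Run:
```python
from h import *
s,p,r=pose(); print(p-[0,0,.1547],s["wrist_force"],s["time_s"])
ims=[]
for n in("side","top"):
    q=imaging.camera(n); C=cloud(q); k=(q["depth"]>0)&(abs(C[...,2]-.139)<.006)&(C[...,0]>.6)&(C[...,0]<.80)&(C[...,1]>.07)&(C[...,1]<.298); print(n,np.round(np.percentile(C[k],[3,50,97],axis=0),3))
    k=(q["depth"]>0)&(abs(C[...,2]-.1)<.02)&(C[...,0]>.6)&(C[...,0]<.75)&(C[...,1]>.1)&(C[...,1]<.29)
    if k.any(): print(" face",np.round(np.median(C[k],axis=0),3))
    k=(q["depth"]>0)&(abs(C[...,2]-.165)<.02)&(C[...,0]>.53)&(C[...,0]<.66)&(C[...,1]>-.3)&(C[...,1]<-.24); print(" bar",np.round(np.median(C[k],axis=0),3))
    ims.append(cv2.resize(q["image"],(400,300)))
cv2.imwrite("pics/fin.png",np.hstack(ims)); halves()
```

```text
[0.44407732 0.17678555 0.26977616] [-0.19515036  0.64051229 -0.73729567] 47.0
side [[0.705 0.08  0.134]
 [0.712 0.203 0.142]
 [0.722 0.295 0.144]]
 face [0.705 0.204 0.1  ]
 bar [ 0.593 -0.266  0.171]
top [[0.701 0.079 0.135]
 [0.709 0.187 0.142]
 [0.777 0.291 0.145]]
 face [0.701 0.191 0.101]
 bar [ 0.596 -0.27   0.171]
top 0.76 [281. 234.] other [225.  92.  28.] ztop 0.043 [ 0.362 -0.09 ] 76 39 -19.7
top 0.75 [381. 258.] other [ 33.  70. 123.] ztop 0.042 [ 0.284 -0.392] 75 40 13.6
top 0.73 [412. 229.] other [30. 27. 27.] ztop 0.042 [ 0.387 -0.506] 75 40 10.2
side 0.96 [309. 208.] other [196.  82.  39.] ztop 0.039 [ 0.366 -0.082] 80 43 -27.3
side 0.55 [323. 163.] other [46. 60. 94.] ztop 0.038 [ 0.289 -0.389] 76 43 10.1
side 0.25 [238. 164.] GREY [240. 234. 231.] ztop 0.18 [ 0.598 -0.118] 292 196 89.3
```

View pics/fin.png

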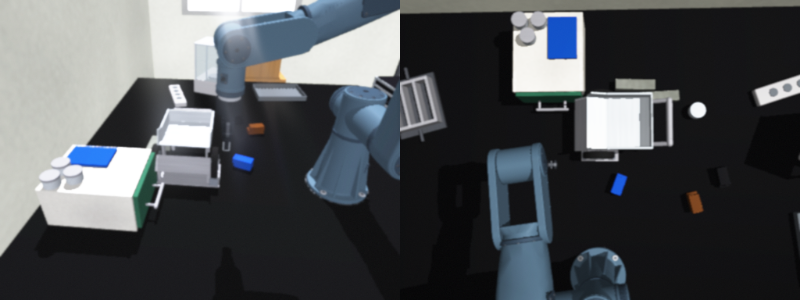

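```bash
python3 -c "
from bench import ctrl; print(ctrl.hand_in())"
```

```text
the job is handed in; nothing more can be done
None
```

I handed the job in at about 47 s: all five halves (four from the bench, one already in the skip) went by the skip into the drawer, the drawer is pushed against its stop, and the skip is back on its legs. The hand-in returned no verdict, and I judged the latch from the push force and the closed front, not a joint reading.

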